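# Refit the length knob of a carton-tape dispenser and set it to the long mark

## Task

The length-setting knob has come off the tape dispenser on the packing bench. Push it back onto the D-shaped shaft on the sloping panel, turning it slowly until it drops fully home against the dial plate, then turn it clockwise as far as it goes, so that its pointer stands at the long mark, and let go. Leave the carton, the tape roll and the bottle where they are.

Things in the scene. Friction and masses are not known exactly. Their poses are not given: they have to be found in the camera images.
- knob: Loose black knob, 66 mm tall, 0.14 kg, standing upright on the bench, grip up. Round hub, 62 mm diameter, 34 mm high, with a grip bar on top; a pointer nose sticks out of the hub at +x to 42 mm from the axis, 4 to 16 mm above the underside. Origin: centre of the underside; z: up along the knob's axis, out of the grip.
- grip (a point): Middle of the knob's straight grip bar, on the axis, 50 mm above the underside; axes as the knob's. The bar is 62 mm long (x), 22 mm wide (y) and 32 mm high, from 34 to 66 mm above the underside. Pinch it across its width, with the fingertips above the hub's top (16 mm below this point).
- keyway (a point): Point on the knob's axis inside its underside bore, 10 mm above the underside, where the round lead-in (32 mm diameter) ends and the D-shaped part begins: 30 mm diameter, with its flat on the knob's +x (pointer) side, 9 mm from the axis. The bore ends 29 mm above the underside. The D part fits the shaft with 1 mm clearance all round.
- seat (a point): Foot of the shaft: point on its axis at the face of the aluminium dial plate (116 mm diameter) on the dispenser's sloping panel; turns with the shaft. z: out along the shaft, square to the panel, 30 degrees from vertical, leaning towards the dispenser's front and the robot. x: side of the shaft's flat. With the knob home, the knob's origin lies here and its x and z along these.
- shaft_tip (a point): Tip of the steel shaft, 26 mm out from its foot, axes as seat. 28 mm diameter, tapering to 24 mm over the last 4 mm, one flat along its whole height, 8 mm from the axis at +x. Put on at a wrong angle the knob slides 10 mm down and stands 16 mm short of home; it drops home when its x is within about 5 degrees of the shaft's x.
- shaft (a joint): Turn of the shaft in rad, growing clockwise seen from above the panel: 0 (flat, so pointer, 40 degrees left of straight up the panel, seen from the robot) to a stop at 1.4 (40 degrees right of it, at the longest of three raised marks). Starts at 0 to 0.4. Stiff: stays where it is left, takes 0.3 N m to turn.
- dispenser: Grey tape dispenser, fixed to the bench, 285 mm deep (x, from -120 to 165 mm), 220 mm wide (y), origin at its underside; its front faces its own -x. The panel rises at 30 degrees from 35 mm high at the front edge (x = -120 mm) to 136 mm (x = 55 mm); behind it are a low housing and a round hood 153 mm high.
- carton: Brown carton, 100 x 80 x 60 mm, 0.3 kg, loose, to be left alone; origin at the centre of its underside.
- taperoll: Spare roll of brown tape lying flat, 110 mm in diameter, 70 mm high, loose, to be left alone; origin at the centre of its underside.
- bottle: Clear plastic bottle, 66 mm in diameter, 190 mm high, loose, to be left alone; origin at the centre of its underside.

How it is judged:
By the outcome, as a careful person would: the job done as asked, in the order asked, and still so for the second after the job is handed in, with the robot touching nothing.
It also fails if it takes over 54 s, if anything falls off the work surface, if the arm or the gripper's body presses on something with over 40 N, if the wrist force passes 120 N, or if a joint passes its speed limit or range.

## Robot

A 6-joint arm with a two-finger parallel gripper is mounted at the origin on the work surface. World frame = base frame: x ahead of the robot, y to its left, z up, the work surface at z = 0. Lengths are in m, angles in rad, forces in N, time in s.
With the tool pointing down it reaches from about 0.3 to 0.75 m from the base axis. Payload 8.5 kg.
Tool frame: the origin (TCP) lies at the centre of the arm's flange, where the gripper is bolted on; the fingertips stand 166 mm ahead of it and the grasp point (between the pads) lies 147 mm ahead of it (env.grip_depth is the distance from the TCP to the grasp point, in m); z points along the fingers, y is the line along which they close (so a half turn about z gives the same grasp; the last joint's range is limited). The gripper opens to 88 mm and grips with 3 to 60 N. Pads are 18 mm wide; open, the fingers measure 123 mm over their backs; the gripper's body (75 mm by 187 mm) begins 45 mm behind the grasp point.
Start: joints at [0.954, 0.381, 1.297, -0, 1.464, -0.215], TCP at [0.215, 0.506, 0.405] pointing down, gripper open.
Joint ranges: [-3.11, 3.11], [-0.89, 2.33], [0.22, 2.48], [-1.42, 4.56], [0.17, 2.85], [-2.88, 2.88]. Speed limits (rad/s): [2.39, 2.39, 3.14, 3.14, 3.14, 3.14].

## Interface

Orientations are given as a rotation vector (axis times angle).
In Python, from workcell import env gives the robot as it stands.
- The arm moves only by the tool servo_tool, never from a script. Its argument "commands" is a list of rows, each an object of numbers: "hand": the gripper command: -1 is fully open, 1 is shut, values between are in proportion; "dx", "dy", "dz": the shift along the tool's x, y, z in m; "spin": the turn about the tool's z in rad. In form: [{"hand": .., "dx": .., "dy": .., "dz": .., "spin": ..}, ...]. A call has 1 to 5 rows; each row is the pose to reach, as a shift and turn from the pose commanded when the call began, along the tool's axes at that moment; what a row does not reach only later rows make up. A row lasts 1/8 s, in which the tool goes at most 62.5 mm and 10.7 degrees, less where a joint would pass 70% of its speed; a pose out of reach is approached as far as the arm can. A call with a gripper value outside its range is refused whole. The fingers move at their own pace and stop on an object; "force" is the grip in N (left out, the last holds). Time passes only in rows, so rows that repeat a pose let the fingers close. It gives the time, the measured TCP pose, the force, the opening and the grip force at its end, in the units of the state.
- env.get_state(): the state, without advancing time (a new reading comes with each control period).
- env.read_camera(name): name is "scene" or "top"; returns (picture, depth): 420x560x3 uint8, red, green, blue; 420x560 float32, m along the optical axis (not along the pixel's ray), 0 where there is no reading.
- env.get_calibration(name): a dict with "fov_y" (degrees; the focal length in pixels is half the picture's height over the tangent of half this angle, whatever the lens; pixels are square), "cx", "cy" (the principal point, pixels), "cam_to_world" (4x4, takes a point from camera to world coordinates). Camera axes: x right, y down, z forward; pixel columns grow to the right and rows downward; lengths in m; the calibration is good to about 2 mm. A picture is of the moment at which its call begins. get_calibration takes no time and is no camera call.
- env.hand_in(): hands the job in; it is judged then, once.
The state is a dict: "clock": time; "joint_pos": joint angles; "joint_velocities": joint speeds; "tau": joint torques, N m; "ee_pos": TCP position; "tcp_rot": TCP orientation; "ft_force": force on the tool from outside, world axes, zero at the start; "torque": the same for the moment, N m; "opening": finger opening in m; "gripper_force": force on a finger pad.
Only numpy, scipy, OpenCV 4.12 (cv2) and the standard library are available. Lean on these libraries where they do the work, as an engineer would, in place of code of your own. Each camera call takes 0.05 s, during which the arm holds its last target. There are 200 camera calls.

## Working session

There is one attempt and no reset: what is moved stays moved. The work goes in short steps, Python scripts to look and compute and a tool call to move; the robot and the scene stay as the last step left them, time stands still between calls to the robot, and variables do not carry over. Pictures are saved under pics/ and viewed, at most 10 in all, crops included, and the job is handed in when it is done.

Besides the shell and the picture viewer there is one more tool, called after "Emit:" by a JSON object that holds its "method" and its "body". servo_tool: Moves the arm, as the interface text tells. Its arguments: {"type":"object","properties":{"commands":{"type":"array"},"force":{"type":"number"}},"required":["commands"]}

```bash
ls; mkdir -p pics
cat > h.py <<'E'
import numpy as np, cv2
from scipy.spatial.transform import Rotation as R
from workcell import env
def cam(n):
    im,d=env.read_camera(n); return im,d,env.get_calibration(n)
def rays(c,uv,sh=(420,560)):
    f=sh[0]/2/np.tan(np.radians(c['fov_y'])/2); uv=np.atleast_2d(uv).astype(float)
    T=np.array(c['cam_to_world']); d=np.c_[(uv[:,0]-c['cx'])/f,(uv[:,1]-c['cy'])/f,np.ones(len(uv))]
    return T[:3,3],d@T[:3,:3].T
def cloud(d,c):
    v,u=np.mgrid[:d.shape[0],:d.shape[1]]; o,r=rays(c,np.c_[u.ravel(),v.ravel()])
    return (o+r*d.ravel()[:,None]).reshape(*d.shape,3)
def onz(c,uv,z):
    o,r=rays(c,uv); return o+r*((z-o[2])/r[:,2])[:,None]
E
python3 - <<'E'
from h import *
for n in('scene','top'):
    im,d,c=cam(n); cv2.imwrite(f'pics/{n}0.png',im[:,:,::-1]); np.savez(f'{n}0.npz',im=im,d=d)
    print(n,c,(d>0).mean())
print(env.get_state())
E
```

```text
pics
scene {'fov_y': 56.85481499865722, 'cx': 280.8588261272327, 'cy': 211.80325789110157, 'cam_to_world': array([[-0.79492229,  0.37982769, -0.47310621,  1.08555834],
       [ 0.60663292,  0.48506084, -0.62985115,  0.71110336],
       [-0.00974961, -0.78768452, -0.61600166,  0.7853397 ],
       [ 0.        ,  0.        ,  0.        ,  1.        ]])} 0.9959268707482993
top {'fov_y': 46.89780772369506, 'cx': 283.41387712622026, 'cy': 212.54471897504763, 'cam_to_world': array([[ 0.00263164, -0.99013387,  0.14009991,  0.35900899],
       [-0.9999765 , -0.00171865,  0.00663735, -0.01059447],
       [-0.00633108, -0.14011408, -0.99011513,  1.41441251],
       [ 0.        ,  0.        ,  0.        ,  1.        ]])} 0.9961054421768708
{'clock': 0.1, 'joint_pos': array([ 9.53686615e-01,  3.81167236e-01,  1.29817789e+00, -5.03187488e-06,
        1.46356680e+00, -2.15318039e-01]), 'joint_velocities': array([ 0.0012477 , -0.00157833, -0.00200127,  0.00140643,  0.00291512,
       -0.00031531]), 'tau': array([ 3.43869433e-03, -4.38653290e+01, -2.24913365e+01,  7.14634778e-02,
        3.42393655e-02, -4.07004495e-05]), 'ee_pos': array([0.21507989, 0.50616703, 0.40418101]), 'tcp_rot': array([-6.26789642e-01, -3.07789104e+00,  1.89824178e-03]), 'ft_force': array([-0.85750776, -0.55803553,  0.17844829]), 'torque': array([ 0.00169837, -0.04373973, -0.03382929]), 'gripper_force': 0.0, 'opening': 0.08798772705104212}
```

View pics/scene0.png

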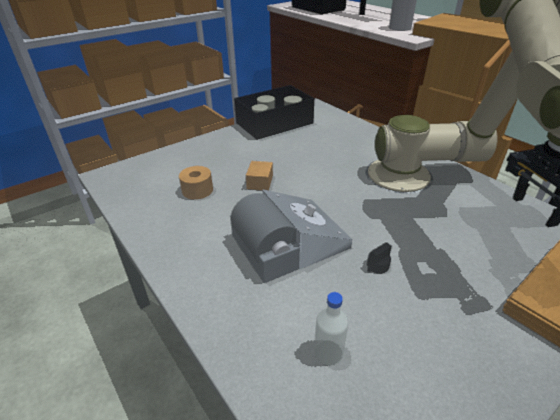

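View pics/top0.png

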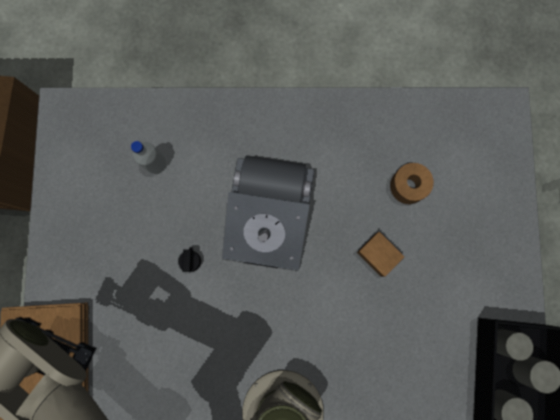

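The top view shows the knob at about (190,260) and the dial and shaft at about (264,233). The bottle is at (143,152), the roll at (412,182) and the carton at (381,254). Next I'll enlarge the knob and dial and measure them from the depth.

Run:
```python
from h import *
t=np.load('top0.npz');im,d=t['im'],t['d'];c=env.get_calibration('top');P=cloud(d,c)
s=np.load('scene0.npz');im2,d2=s['im'],s['d'];c2=env.get_calibration('scene');P2=cloud(d2,c2)
a=cv2.resize(im[205:265,232:302],None,fx=5.6,fy=5.6,interpolation=cv2.INTER_CUBIC)
b=cv2.resize(im[235:285,165:215],None,fx=6.72,fy=6.72,interpolation=cv2.INTER_CUBIC)
e=cv2.resize(im2[190:240,270:350],(392,245),interpolation=cv2.INTER_CUBIC)
g=cv2.resize(im2[235:280,355:400],(245,245),interpolation=cv2.INTER_CUBIC)
W=np.zeros((590,740,3),np.uint8);W[:336,:392]=a;W[:336,400:736]=np.clip(b.astype(int)*2,0,255);W[340:585,:392]=e;W[340:585,400:645]=np.clip(g.astype(int)*2,0,255)
cv2.imwrite('pics/crop.png',W[:,:,::-1])
for nm,P_,im_ in(('top',P,im),('scene',P2,im2)):
    x,y,z=P_[...,0],P_[...,1],P_[...,2]
    # knob: region
    k=(im_.max(2)<45)&(z>.005)&(z<.09)&(x>.1)&(x<.5)&(y>0.05)&(y<.4)
    q=P_[k];print(nm,'knob n',len(q),'med',np.median(q,0),'max',q.max(0),'min',q.min(0))
    tp=q[q[:,2]>.060];cc=tp.mean(0);w,V=np.linalg.eigh(np.cov(tp[:,:2].T));print(' bar',len(tp),cc,np.sqrt(w*12),V[:,1],np.degrees(np.arctan2(V[1,1],V[0,1])))
    r=(np.hypot(x-.36,y-.03)<.15)&(z>.03)&(z<.14)
    q=P_[r]; 
    # plane RANSAC-ish
    best=0;rng=np.random.default_rng(0)
    for _ in range(400):
        p=q[rng.choice(len(q),3)];n=np.cross(p[1]-p[0],p[2]-p[0]);n/=np.linalg.norm(n)+1e-12;n*=np.sign(n[2])
        if not .8<n[2]<.92: continue
        m=abs((q-p[0])@n)<.002
        if m.sum()>best:best=m.sum();M=m
    pc=q[M].mean(0);n=np.linalg.svd(q[M]-pc,full_matrices=False)[2][2];n*=np.sign(n[2])
    print(' plane',best,len(q),pc,n,np.degrees(np.arccos(n[2])))
    h=(P_-pc)@n; sh=(h>.015)&(h<.035)&r
    lab=cv2.connectedComponentsWithStats(sh.astype(np.uint8))
    for i in range(1,lab[0]):
        if lab[2][i,4]>15: qq=P_[lab[1]==i];print('  sh',lab[2][i],lab[3][i],qq.mean(0),((qq-pc)@n).max())
```

```text
top knob n 397 med [0.4160487  0.25987635 0.04485497] max [0.45548003 0.29607963 0.075032  ] min [0.38579684 0.23752845 0.00519662]
 bar 174 [0.41580502 0.26770531 0.06663082] [0.02284669 0.05911643] [-0.99892461  0.04636399] 177.3425863595677
 plane 1306 2478 [0.45245729 0.03994812 0.06347334] [-0.52107409  0.06892323  0.85072403] 31.709493364851827
  sh [258 232  11   9  76] [263.48684211 236.17105263] [0.47918493 0.05195619 0.10776184] 0.029377793231274804
scene knob n 14 med [0.41028598 0.27744851 0.0423613 ] max [0.44603201 0.29644537 0.0624173 ] min [0.39467864 0.25643437 0.00935707]
 bar 1 [0.3970564  0.27718007 0.0624173 ] [nan nan] [nan nan] nan
 plane 589 709 [0.45316406 0.04518298 0.06369254] [-0.50899853  0.07516299  0.85747946] 30.96525593382577
  sh [306 204  10   8  52] [310.53846154 207.11538462] [0.48477134 0.05365597 0.10790455] 0.027446371752393034<stdin>:15: RuntimeWarning: Degrees of freedom <= 0 for slice
  c *= np.true_divide(1, fact)
  c *= np.true_divide(1, fact)
```

View pics/crop.png

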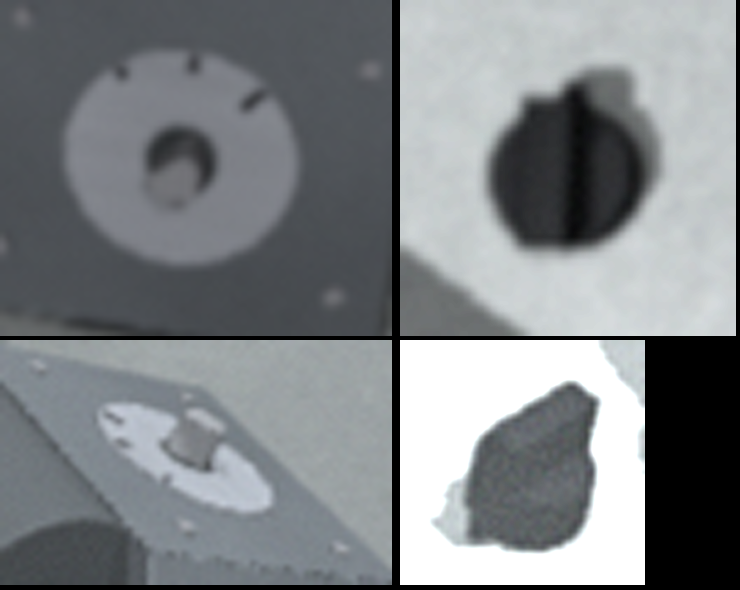

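Run:
```python
from h import *
th=np.radians(30)
for nm,box in(('top',(205,265,232,302)),('scene',(192,240,270,350))):
    t=np.load(nm+'0.npz');im,d=t['im'],t['d'];c=env.get_calibration(nm);P=cloud(d,c)
    g=cv2.cvtColor(im,cv2.COLOR_RGB2GRAY);a,b,e,f=box
    roi=g[a:b,e:f]; thr,_=cv2.threshold(roi,0,255,cv2.THRESH_OTSU)
    if nm=='top': thr=105
    m=np.zeros_like(g);m[a:b,e:f]=(roi>thr)*255
    n,l,s,_=cv2.connectedComponentsWithStats(m,connectivity=4); 
    i=1+np.argmax(s[1:,4]);m=(l==i).astype(np.uint8)
    hull=cv2.convexHull(max(cv2.findContours(m,0,2)[0],key=cv2.contourArea));el=cv2.fitEllipse(hull);print(nm,thr,s[i],el)
    mm=np.zeros_like(m);cv2.fillConvexPoly(mm,hull,1);mm&=m; q=P[cv2.erode(mm,np.ones((3,3)))>0]
    # constrained plane: tilt 30, yaw scan via lsq
    from scipy.optimize import least_squares
    def res(p):
        n=np.array([-np.sin(th)*np.cos(p[0]),-np.sin(th)*np.sin(p[0]),np.cos(th)]);return q@n-p[1]
    r=least_squares(res,[-.12,-.15],loss='soft_l1',f_scale=.002);yaw,off=r.x
    n=np.array([-np.sin(th)*np.cos(yaw),-np.sin(th)*np.sin(yaw),np.cos(th)])
    print(' yaw',np.degrees(yaw),'res',np.median(abs(res(r.x))))
    o,ry=rays(c,hull[:,0]);H=o+ry*((off-o@n)/(ry@n))[:,None]
    u=np.array([np.cos(th)*np.cos(yaw),np.cos(th)*np.sin(yaw),np.sin(th)]);L=np.cross(n,u)
    A,B=H@u,H@L; sol=np.linalg.lstsq(np.c_[2*A,2*B,np.ones(len(A))],A*A+B*B,rcond=None)[0]
    ctr=sol[0]*u+sol[1]*L+off*n; print(' centre',ctr,'rad',np.sqrt(sol[2]+sol[0]**2+sol[1]**2))
# housing/panel yaw from top-view edges at front panel edge and panel mask
t=np.load('top0.npz');im,d=t['im'],t['d'];c=env.get_calibration('top');P=cloud(d,c)
m=((P[...,2]>.02)&(P[...,2]<.2)&(np.hypot(P[...,0]-.5,P[...,1]-.03)<.25)&(abs(P[...,1]-.03)<.16)).astype(np.uint8)
k=max(cv2.findContours(m,0,1)[0],key=cv2.contourArea)
q=P[m>0];q=q[(q[:,2]<.14)]
r=cv2.minAreaRect(q[:,:2].astype(np.float32));print('rect xy',r)
```

```text
top 105 [ 244  214   41   38 1097] ((263.82696533203125, 232.5610809326172), (37.519466400146484, 41.62809371948242), 106.48751831054688)
 yaw -8.974036769140932 res 0.0017676475145219916
 centre [0.49033227 0.05227899 0.0863079 ] rad 0.05712277624796413Traceback (most recent call last):
  File "<stdin>", line 11, in <module>
cv2.error: OpenCV(4.12.0) /io/opencv/modules/imgproc/src/shapedescr.cpp:361: error: (-201:Incorrect size of input array) There should be at least 5 points to fit the ellipse in function 'fitEllipseNoDirect'
```

Run:
```python
from h import *
t=np.load('top0.npz');im,d=t['im'],t['d'];c=env.get_calibration('top');P=cloud(d,c)
g=cv2.cvtColor(im,cv2.COLOR_RGB2GRAY).astype(int)
# front edge: per column strongest panel->bench brightness step, cast on z=.035
pts=[]
for u in range(232,294):
    col=g[255:280,u];v=255+np.argmax(np.diff(col))+.5;pts.append((u,v))
X=onz(c,pts,.035)
vx,vy,x0,y0=cv2.fitLine(X[:,:2].astype(np.float32),cv2.DIST_HUBER,0,.01,.01).ravel()
print('front yaw',np.degrees(np.arctan2(-vx*np.sign(vy),abs(vy))),x0,y0,'dist to seat fwd')
# side edges left, panel rows
for name,us,sg in(('L',(215,245),-1),('R',(290,325),1)):
    pts=[]
    for v in range(215,255):
        row=g[v,us[0]:us[1]];df=np.diff(row)*sg;pts.append((us[0]+np.argmax(df)+.5,v))
    o,r=rays(c,pts)
    n=np.array([-.5*np.cos(-.13),-.5*np.sin(-.13),.866]);s=np.array([.49033,.05228,.0863])
    X=o+r*(((s-o)@n)/(r@n))[:,None]
    vx,vy,x0,y0=cv2.fitLine(X[:,:2].astype(np.float32),cv2.DIST_HUBER,0,.01,.01).ravel();print(name,np.degrees(np.arctan2(vy,vx)),x0,y0)
s=env.get_state();M=R.from_rotvec(s['tcp_rot']).as_matrix();print(M.round(3),env.grip_depth)
for tgt in((.416,.268,.208),):
    print(M.T@(np.array(tgt)-s['ee_pos']))
```

```text
front yaw -8.252866 0.40471065 0.07718374 dist to seat fwd
L -8.300112 0.498148 0.16371533
R -11.866448 0.48248526 -0.06675822
[[-0.92   0.391 -0.001]
 [ 0.391  0.92  -0.001]
 [ 0.    -0.001 -1.   ]] 0.1473
[-0.27811296 -0.14037345  0.19628521]
```

Emit:
{"method": "servo_tool", "body": {"commands": [{"hand": -1, "dx": -0.278, "dy": -0.14, "dz": 0.12, "spin": -0.354}, {"hand": -1, "dx": -0.278, "dy": -0.14, "dz": 0.12, "spin": -0.354}, {"hand": -1, "dx": -0.278, "dy": -0.14, "dz": 0.12, "spin": -0.354}, {"hand": -1, "dx": -0.278, "dy": -0.14, "dz": 0.12, "spin": -0.354}, {"hand": -1, "dx": -0.278, "dy": -0.14, "dz": 0.12, "spin": -0.354}], "force": 15}}

```text
clock: 0.72
ee_pos: [0.3992, 0.2883, 0.2947]
tcp_rot: [0.075, 3.141, 0.0]
ft_force: [1.2, 1.1, -0.5]
opening: 0.0882
gripper_force: 0.0
```

Emit:
{"method": "servo_tool", "body": {"commands": [{"hand": -1, "dx": 0, "dy": 0, "dz": 0, "spin": 0}, {"hand": -1, "dx": 0, "dy": 0, "dz": 0, "spin": 0}]}}

```text
clock: 0.98
ee_pos: [0.3981, 0.2901, 0.2955]
tcp_rot: [-0.076, -3.14, -0.0]
ft_force: [-1.5, 1.4, 0.3]
opening: 0.0879
gripper_force: 0.0
```

```bash
cat >> h.py <<'E'
def go(t):
    s=env.get_state();M=R.from_rotvec(s['tcp_rot']).as_matrix()
    print('d',(M.T@(np.array(t)-s['ee_pos'])).round(4),'ee',s['ee_pos'].round(4),'yaw',np.degrees(np.arctan2(M[1,0],M[0,0])).round(2),'t',s['clock'],'op',s['opening'])
E
python3 - <<'E'
from h import *
go((.416,.268,.209))
im,d,c=cam('top');P=cloud(d,c)
E
```

```text
d [-0.019  -0.0212  0.0865] ee [0.3981 0.2901 0.2955] yaw 177.24 t 0.975 op 0.08789736691549066
```

Emit:
{"method": "servo_tool", "body": {"commands": [{"hand": -1, "dx": -0.019, "dy": -0.0212, "dz": 0.03, "spin": 0}, {"hand": -1, "dx": -0.019, "dy": -0.0212, "dz": 0.06, "spin": 0}, {"hand": -1, "dx": -0.019, "dy": -0.0212, "dz": 0.0865, "spin": 0}, {"hand": 0.3, "dx": -0.019, "dy": -0.0212, "dz": 0.0865, "spin": 0}, {"hand": 1, "dx": -0.019, "dy": -0.0212, "dz": 0.0865, "spin": 0}], "force": 15}}

```text
clock: 1.65
ee_pos: [0.4161, 0.2686, 0.2101]
tcp_rot: [0.073, 3.139, 0.001]
ft_force: [-0.3, -0.2, 0.2]
opening: 0.0704
gripper_force: 0.0
```

Emit:
{"method": "servo_tool", "body": {"commands": [{"hand": 1, "dx": 0, "dy": 0, "dz": 0, "spin": 0}, {"hand": 1, "dx": 0, "dy": 0, "dz": 0, "spin": 0}, {"hand": 1, "dx": 0, "dy": 0, "dz": 0, "spin": 0}], "force": 15}}

```text
clock: 2.02
ee_pos: [0.4163, 0.2678, 0.2093]
tcp_rot: [0.075, 3.14, 0.0]
ft_force: [0.1, 0.3, -0.1]
opening: 0.0402
gripper_force: 0.0
```

Run:
```python
from h import *
go((.419,.123,.32))
print(env.get_state()['ft_force'],env.get_state()['gripper_force'])
```

```text
d [-0.0097 -0.1445 -0.1107] ee [0.4163 0.2678 0.2093] yaw 177.26 t 2.025 op 0.04020853123508294
[ 0.11493845  0.28594966 -0.13879287] 0.0
```

Emit:
{"method": "servo_tool", "body": {"commands": [{"hand": 1, "dx": 0, "dy": 0, "dz": 0, "spin": 0}, {"hand": 1, "dx": 0, "dy": 0, "dz": 0, "spin": 0}, {"hand": 1, "dx": 0, "dy": 0, "dz": 0, "spin": 0}, {"hand": 1, "dx": 0, "dy": 0, "dz": 0, "spin": 0}, {"hand": 1, "dx": 0, "dy": 0, "dz": -0.03, "spin": 0}], "force": 15}}

```text
clock: 2.65
ee_pos: [0.4159, 0.2676, 0.2378]
tcp_rot: [-0.075, -3.136, 0.003]
ft_force: [0.9, 0.9, -1.7]
opening: 0.0218
gripper_force: 14.9
```

Emit:
{"method": "servo_tool", "body": {"commands": [{"hand": 1, "dx": 0, "dy": 0, "dz": -0.06, "spin": 0}, {"hand": 1, "dx": -0.005, "dy": -0.05, "dz": -0.075, "spin": 0.05}, {"hand": 1, "dx": -0.01, "dy": -0.1, "dz": -0.075, "spin": 0.099}, {"hand": 1, "dx": -0.01, "dy": -0.1445, "dz": -0.075, "spin": 0.099}, {"hand": 1, "dx": -0.01, "dy": -0.1445, "dz": -0.075, "spin": 0.099}], "force": 15}}

```text
clock: 3.28
ee_pos: [0.4193, 0.121, 0.3139]
tcp_rot: [-0.236, -3.132, 0.001]
ft_force: [-0.1, 0.9, -1.3]
opening: 0.022
gripper_force: 15.0
```

Run:
```python
from h import *
go((.419,.123,.256))
im,d,c=cam('scene');cv2.imwrite('pics/a.png',cv2.resize(im[100:300,250:470,::-1],None,fx=3,fy=3))
```

```text
d [0.0005 0.002  0.0579] ee [0.4193 0.121  0.3139] yaw 171.37 t 3.275 op 0.02198675205696972
```

View pics/a.png

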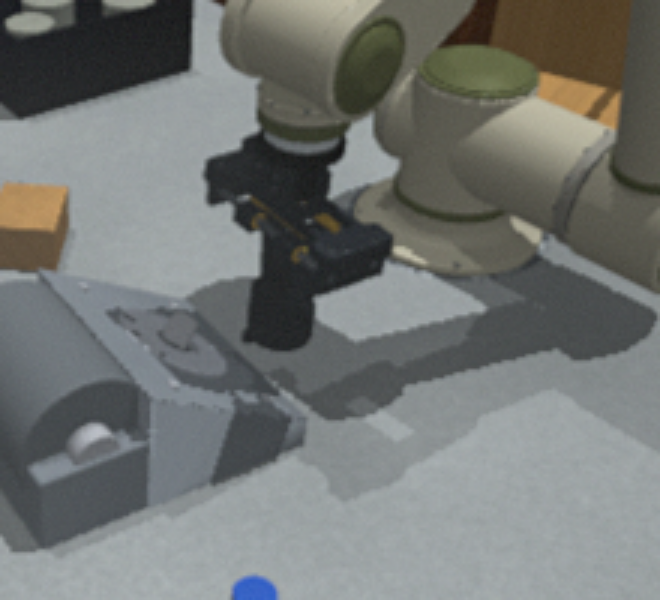

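The knob hangs upright in the fingers, and its nose at (245,335) points toward +x. I'm lowering it onto the lower-left panel so it tilts to the slope.

Emit:
{"method": "servo_tool", "body": {"commands": [{"hand": 1, "dx": 0, "dy": 0.002, "dz": 0.03, "spin": 0}, {"hand": 1, "dx": 0, "dy": 0.002, "dz": 0.04, "spin": 0}, {"hand": 1, "dx": 0, "dy": 0.002, "dz": 0.044, "spin": 0}, {"hand": 1, "dx": 0, "dy": 0.002, "dz": 0.047, "spin": 0}, {"hand": 1, "dx": 0, "dy": 0.002, "dz": 0.05, "spin": 0}], "force": 12}}

```text
clock: 3.95
ee_pos: [0.4196, 0.1251, 0.2644]
tcp_rot: [0.23, 3.133, 0.001]
ft_force: [-5.3, 2.4, 8.0]
opening: 0.0218
gripper_force: 12.0
```

Emit:
{"method": "servo_tool", "body": {"commands": [{"hand": 1, "dx": 0, "dy": 0, "dz": 0.003, "spin": 0}, {"hand": 1, "dx": 0, "dy": 0, "dz": 0.006, "spin": 0}]}}

```text
clock: 4.2
ee_pos: [0.4183, 0.1253, 0.2583]
tcp_rot: [-0.23, -3.129, -0.001]
ft_force: [-10.0, 3.4, 11.0]
opening: 0.0218
gripper_force: 12.0
```

Emit:
{"method": "servo_tool", "body": {"commands": [{"hand": 1, "dx": 0, "dy": 0, "dz": 0.002, "spin": 0}, {"hand": 1, "dx": 0, "dy": 0, "dz": 0.004, "spin": 0}, {"hand": 1, "dx": 0, "dy": 0, "dz": 0.004, "spin": 0}]}}

```text
clock: 4.58
ee_pos: [0.4183, 0.1253, 0.2543]
tcp_rot: [-0.23, -3.129, -0.001]
ft_force: [-9.4, 2.8, 9.8]
opening: 0.0219
gripper_force: 12.0
```

Run:
```python
from h import *
go((.419,.123,.256));print(env.get_state()['ft_force'])
im,d,c=cam('scene');cv2.imwrite('pics/b.png',cv2.resize(im[170:260,290:400,::-1],None,fx=6,fy=6,interpolation=2))
```

```text
d [-0.001  -0.0022 -0.0017] ee [0.4183 0.1253 0.2543] yaw 171.6 t 4.575 op 0.02188186134813366
[-9.371766    2.80238886  9.80172573]
```

View pics/b.png

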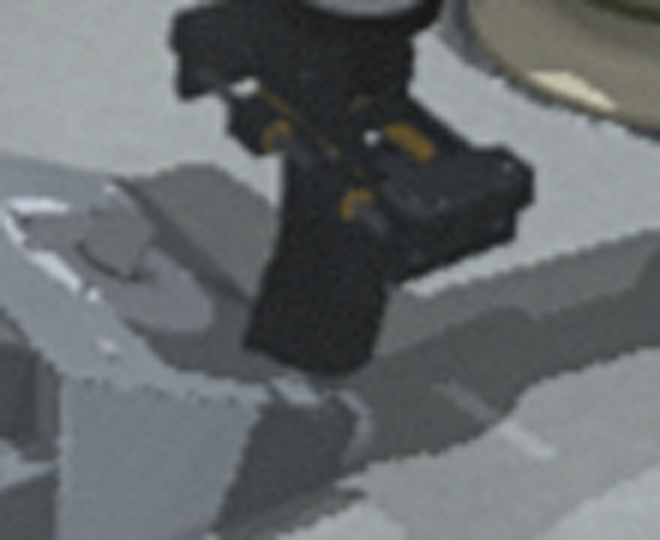

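The knob sits on the panel's lower-left corner and its left silhouette edge, (275,270) to (245,345), leans. I'll measure the tilt numerically.

```bash
cat >> h.py <<'E'
def sil(v0,v1,u0=320,u1=362,thr=50,im=None):
    if im is None: im,d,c=cam('scene')
    g=cv2.cvtColor(im,cv2.COLOR_RGB2GRAY)
    for v in range(v0,v1):
        w=np.where(g[v,u0:u1]<thr)[0]; print(v,(w[0]+u0,w[-1]+u0) if len(w) else None,end=' | ')
    print()
def proj(c,X):
    T=np.linalg.inv(np.array(c['cam_to_world']));f=210/np.tan(np.radians(c['fov_y'])/2)
    p=np.atleast_2d(X)@T[:3,:3].T+T[:3,3];return np.c_[p[:,0]/p[:,2]*f+c['cx'],p[:,1]/p[:,2]*f+c['cy']]
def knobsil(o,xk,zk,c):
    "outline pixels of hub bottom & top circle and nose"
    yk=np.cross(zk,xk);a=np.linspace(0,2*np.pi,73)
    for h in(0,.034):
        q=proj(c,o+zk*h+.031*(np.cos(a)[:,None]*xk+np.sin(a)[:,None]*yk));print(' h',h,'u',q[:,0].min().round(1),q[:,0].max().round(1),'v',q[:,1].min().round(1),q[:,1].max().round(1))
    print(' nose',proj(c,o+.042*xk+.004*zk).round(1),proj(c,o+.042*xk+.016*zk).round(1))
E
python3 - <<'E'
from h import *
sil(212,236)
c=env.get_calibration('scene');y=np.radians(-8.4);X=np.array([np.cos(y),np.sin(y),0]);Z=np.array([0,0,1.])
s=env.get_state();p=s['ee_pos']-[0,0,.154]
for t in(10,20,30):
    t=np.radians(t);zk=np.cos(t)*Z-np.sin(t)*X;xk=np.cos(t)*X+np.sin(t)*Z
    print(np.degrees(t));knobsil(p-.054*zk,xk,zk,c)
E
```

```text
212 (np.int64(336), np.int64(361)) | 213 (np.int64(335), np.int64(361)) | 214 (np.int64(335), np.int64(361)) | 215 (np.int64(334), np.int64(359)) | 216 (np.int64(334), np.int64(357)) | 217 (np.int64(334), np.int64(353)) | 218 (np.int64(334), np.int64(353)) | 219 (np.int64(333), np.int64(353)) | 220 (np.int64(333), np.int64(353)) | 221 (np.int64(332), np.int64(353)) | 222 (np.int64(332), np.int64(353)) | 223 (np.int64(332), np.int64(352)) | 224 (np.int64(332), np.int64(352)) | 225 (np.int64(331), np.int64(352)) | 226 (np.int64(331), np.int64(351)) | 227 (np.int64(331), np.int64(351)) | 228 (np.int64(333), np.int64(351)) | 229 (np.int64(335), np.int64(351)) | 230 (np.int64(337), np.int64(350)) | 231 (np.int64(340), np.int64(348)) | 232 (np.int64(344), np.int64(345)) | 233 None | 234 None | 235 None | 
10.0
 h 0 u 329.9 350.8 v 221.6 234.2
 h 0.034 u 332.4 353.6 v 212.2 224.6
 nose [[329.1 229.3]] [[329.9 225.9]]
20.0
 h 0 u 327.8 347.9 v 222.2 234.3
 h 0.034 u 331.8 352.2 v 212.6 224.4
 nose [[327.4 227.6]] [[328.8 224.1]]
29.999999999999996
 h 0 u 326.0 345.0 v 222.0 234.3
 h 0.034 u 331.6 350.8 v 212.4 224.5
 nose [[326.2 225.3]] [[328.2 221.8]]
```

Emit:
{"method": "servo_tool", "body": {"commands": [{"hand": 1, "dx": 0.02, "dy": 0, "dz": -0.04, "spin": 0}, {"hand": 1, "dx": 0.07, "dy": 0, "dz": -0.045, "spin": 0}, {"hand": 1, "dx": 0.095, "dy": 0, "dz": 0.0, "spin": 0}, {"hand": 1, "dx": 0.095, "dy": 0, "dz": 0.042, "spin": 0}, {"hand": 1, "dx": 0.095, "dy": 0, "dz": 0.049, "spin": 0}], "force": 12}}

```text
clock: 5.3
ee_pos: [0.327, 0.1388, 0.2047]
tcp_rot: [0.23, 3.13, 0.0]
ft_force: [6.0, -1.2, 13.2]
opening: 0.022
gripper_force: 12.0
```

Run:
```python
from h import *
go((.325,.139,.207));s=env.get_state();print(s['ft_force'])
```

```text
d [ 0.0019 -0.0001 -0.0023] ee [0.327  0.1388 0.2047] yaw 171.59 t 5.3 op 0.022010782868507325
[ 5.98061909 -1.15932374 13.20884383]
```

Emit:
{"method": "servo_tool", "body": {"commands": [{"hand": 0.2, "dx": 0, "dy": 0, "dz": -0.001, "spin": 0}, {"hand": 0.2, "dx": 0, "dy": 0, "dz": -0.008, "spin": 0}, {"hand": 0.2, "dx": 0, "dy": 0, "dz": -0.008, "spin": 0}]}}

```text
clock: 5.68
ee_pos: [0.3257, 0.1389, 0.2139]
tcp_rot: [0.23, 3.131, 0.0]
ft_force: [-0.1, -0.0, 1.0]
opening: 0.0351
gripper_force: 0.0
```

Run:
```python
from h import *
go((.325,.139,.2125));s=env.get_state();print(s['ft_force'])
im,d,c=cam('scene');np.savez('s1.npz',im=im)
y=np.radians(-8.4);X=np.array([np.cos(y),np.sin(y),0]);Z=np.array([0,0,1.]);o=s['ee_pos']*[1,1,0]
knobsil(o,X,Z,c);u,v=proj(c,o)[0].astype(int);sil(v-12,v+9,u-30,u+25,im=im,thr=42)
```

```text
d [0.0008 0.     0.0014] ee [0.3257 0.1389 0.2139] yaw 171.6 t 5.675 op 0.03514364279389792
[-0.08262316 -0.0134492   0.97174544]
 h 0 u 356.0 376.3 v 222.3 235.3
 h 0.034 u 357.2 377.9 v 213.9 226.8
 nose [[355.4 232.1]] [[355.8 229.1]]
216 (np.int64(358), np.int64(385)) | 217 (np.int64(358), np.int64(382)) | 218 (np.int64(357), np.int64(376)) | 219 (np.int64(357), np.int64(376)) | 220 (np.int64(357), np.int64(375)) | 221 (np.int64(356), np.int64(375)) | 222 (np.int64(356), np.int64(374)) | 223 (np.int64(356), np.int64(374)) | 224 (np.int64(357), np.int64(374)) | 225 (np.int64(356), np.int64(374)) | 226 (np.int64(356), np.int64(374)) | 227 (np.int64(356), np.int64(374)) | 228 (np.int64(357), np.int64(373)) | 229 (np.int64(355), np.int64(374)) | 230 (np.int64(355), np.int64(373)) | 231 (np.int64(355), np.int64(373)) | 232 (np.int64(359), np.int64(372)) | 233 (np.int64(361), np.int64(370)) | 234 (np.int64(364), np.int64(369)) | 235 None | 236 None |
```

Emit:
{"method": "servo_tool", "body": {"commands": [{"hand": 0.2, "dx": -0.004, "dy": 0, "dz": 0.001, "spin": 0}, {"hand": 1, "dx": -0.004, "dy": 0, "dz": 0.001, "spin": 0}, {"hand": 1, "dx": -0.004, "dy": 0, "dz": 0.001, "spin": 0}, {"hand": 1, "dx": -0.004, "dy": 0, "dz": 0.001, "spin": 0}, {"hand": 1, "dx": -0.004, "dy": 0, "dz": -0.05, "spin": 0}], "force": 12}}

```text
clock: 6.35
ee_pos: [0.3296, 0.1381, 0.2616]
tcp_rot: [-0.23, -3.125, 0.002]
ft_force: [0.4, 0.5, -1.6]
opening: 0.0218
gripper_force: 12.0
```

Emit:
{"method": "servo_tool", "body": {"commands": [{"hand": 1, "dx": 0, "dy": 0, "dz": -0.045, "spin": 0}, {"hand": 1, "dx": 0, "dy": 0, "dz": -0.09, "spin": 0}, {"hand": 1, "dx": 0, "dy": 0, "dz": -0.09, "spin": 0}]}}

```text
clock: 6.72
ee_pos: [0.3296, 0.1383, 0.355]
tcp_rot: [0.23, 3.127, 0.001]
ft_force: [-1.1, -0.7, -1.9]
opening: 0.0218
gripper_force: 12.0
```

Run:
```python
from h import *
go((.4774,.0542,.3375))
```

```text
d [-0.1584 -0.0616  0.0183] ee [0.3296 0.1383 0.355 ] yaw 171.6 t 6.725 op 0.021752659435319975
```

Emit:
{"method": "servo_tool", "body": {"commands": [{"hand": 1, "dx": -0.05, "dy": -0.02, "dz": 0, "spin": 0}, {"hand": 1, "dx": -0.105, "dy": -0.041, "dz": 0, "spin": 0}, {"hand": 1, "dx": -0.158, "dy": -0.0615, "dz": 0, "spin": 0}, {"hand": 1, "dx": -0.158, "dy": -0.0615, "dz": 0.01, "spin": 0}, {"hand": 1, "dx": -0.158, "dy": -0.0615, "dz": 0.012, "spin": 0}]}}

```text
clock: 7.35
ee_pos: [0.4764, 0.0544, 0.3388]
tcp_rot: [-0.23, -3.128, -0.001]
ft_force: [0.1, 0.8, -1.9]
opening: 0.0218
gripper_force: 12.0
```

Run:
```python
from h import *
go((.4774,.0542,.3175));s=env.get_state();print(s['ft_force'])
im,d,c=cam('scene');np.savez('s2.npz',im=im)
cv2.imwrite('pics/c.png',cv2.resize(im[140:250,240:380,::-1],None,fx=5,fy=5,interpolation=2))
y=np.radians(-8.4);X=np.array([np.cos(y),np.sin(y),0]);Z=np.array([0,0,1.]);o=s['ee_pos']-[0,0,.2127]
knobsil(o,X,Z,c);print(proj(c,[[.4774,.0542,.1088],[.4903,.0523,.0863]]))
```

```text
d [-0.0012 -0.0001  0.0213] ee [0.4764 0.0544 0.3388] yaw 171.58 t 7.35 op 0.021795817487527343
[ 0.08991046  0.76293543 -1.89712959]
 h 0 u 302.3 324.1 v 194.7 207.7
 h 0.034 u 302.6 324.8 v 185.1 197.8
 nose [[300.6 204.3]] [[300.7 200.9]]
[[312.61501039 205.99789667]
 [308.51225123 213.51291109]]
```

View pics/c.png

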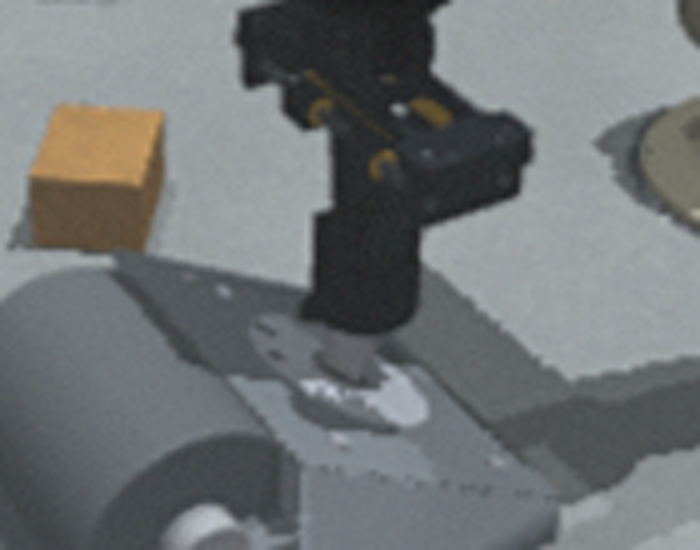

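The hub's outline, columns 303–324 in the full picture, matches the prediction, and the shaft is right under it at about (310,209). I'm lowering it onto the tip.

Emit:
{"method": "servo_tool", "body": {"commands": [{"hand": 1, "dx": -0.001, "dy": 0, "dz": 0.01, "spin": 0}, {"hand": 1, "dx": -0.001, "dy": 0, "dz": 0.014, "spin": 0}, {"hand": 1, "dx": -0.001, "dy": 0, "dz": 0.016, "spin": 0}, {"hand": 1, "dx": -0.001, "dy": 0, "dz": 0.018, "spin": 0}]}}

```text
clock: 7.9
ee_pos: [0.4778, 0.0542, 0.323]
tcp_rot: [0.23, 3.133, -0.0]
ft_force: [0.5, 0.8, -1.5]
opening: 0.0214
gripper_force: 12.0
```

Emit:
{"method": "servo_tool", "body": {"commands": [{"hand": 1, "dx": 0, "dy": 0, "dz": 0.002, "spin": 0}, {"hand": 1, "dx": 0, "dy": 0, "dz": 0.003, "spin": 0}]}}

```text
clock: 8.15
ee_pos: [0.4779, 0.0541, 0.3199]
tcp_rot: [0.23, 3.133, -0.0]
ft_force: [0.6, -0.5, -1.8]
opening: 0.022
gripper_force: 12.0
```

Emit:
{"method": "servo_tool", "body": {"commands": [{"hand": 1, "dx": 0.004, "dy": 0, "dz": 0.003, "spin": 0}, {"hand": 1, "dx": 0.008, "dy": 0, "dz": 0.005, "spin": 0}, {"hand": 1, "dx": 0.012, "dy": 0, "dz": 0.007, "spin": 0}]}}

```text
clock: 8.52
ee_pos: [0.4659, 0.0559, 0.3131]
tcp_rot: [0.23, 3.132, -0.0]
ft_force: [0.5, -0.7, 0.4]
opening: 0.0217
gripper_force: 12.0
```

Emit:
{"method": "servo_tool", "body": {"commands": [{"hand": 1, "dx": 0.004, "dy": 0, "dz": 0.002, "spin": 0}, {"hand": 1, "dx": 0.008, "dy": 0, "dz": 0.005, "spin": 0}, {"hand": 1, "dx": 0.012, "dy": 0, "dz": 0.007, "spin": 0}]}}

```text
clock: 8.9
ee_pos: [0.454, 0.0576, 0.3057]
tcp_rot: [0.23, 3.133, -0.0]
ft_force: [2.7, -1.3, -1.9]
opening: 0.022
gripper_force: 12.0
```

Run:
```python
from h import *
go((.4547,.0575,.3052));s=env.get_state();print(s['ft_force'],s['torque'])
im,d,c=cam('scene');np.savez('s3.npz',im=im)
cv2.imwrite('pics/d.png',cv2.resize(im[150:240,260:370,::-1],None,fx=6,fy=6,interpolation=2))
y=np.radians(-8.4);X=np.array([np.cos(y),np.sin(y),0]);Z=np.array([0,0,1.]);p=s['ee_pos']-[0,0,.1565]
for t in(0,10,20,30):
    t=np.radians(t);zk=np.cos(t)*Z-np.sin(t)*X;xk=np.cos(t)*X+np.sin(t)*Z
    print(np.degrees(t));knobsil(p-.056*zk,xk,zk,c)
```

```text
d [-0.0007 -0.      0.0005] ee [0.454  0.0576 0.3057] yaw 171.59 t 8.9 op 0.021957951164025442
[ 2.66626083 -1.30908244 -1.90818932] [-0.3898121  -0.60133005  0.01266129]
0.0
 h 0 u 308.6 329.8 v 201.5 214.4
 h 0.034 u 309.0 330.6 v 192.2 204.9
 nose [[307.1 211.1]] [[307.2 207.8]]
10.0
 h 0 u 306.0 326.9 v 202.8 214.6
 h 0.034 u 308.1 329.3 v 193.1 204.6
 nose [[304.7 209.8]] [[305.4 206.3]]
20.0
 h 0 u 303.6 323.8 v 203.3 214.6
 h 0.034 u 307.4 327.9 v 193.4 204.5
 nose [[302.7 207.9]] [[304.  204.3]]
29.999999999999996
 h 0 u 301.6 320.8 v 202.9 214.6
 h 0.034 u 306.9 326.3 v 193.0 204.6
 nose [[301.2 205.5]] [[303.1 201.9]]
```

View pics/d.png

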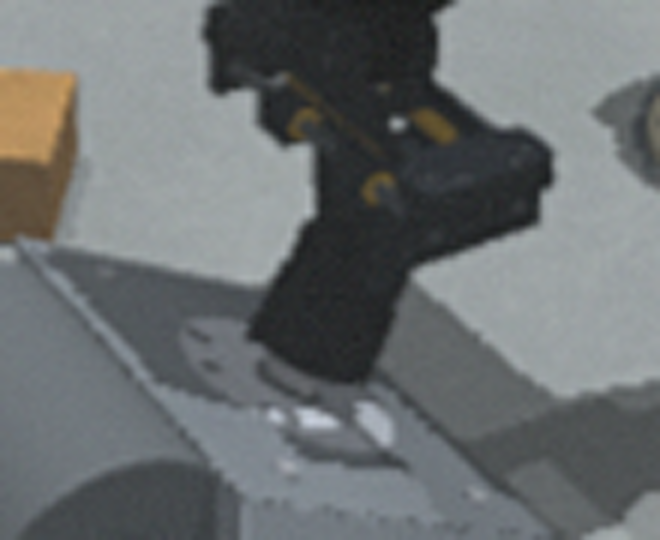

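The knob is now tilted square to the panel and sits on the shaft tip; its nose at (250,332) matches a 30° tilt. I'm pressing lightly along the shaft and turning counter-clockwise to find the flat.

Emit:
{"method": "servo_tool", "body": {"commands": [{"hand": 1, "dx": -0.001, "dy": 0, "dz": 0.002, "spin": 0}, {"hand": 1, "dx": -0.0015, "dy": 0, "dz": 0.003, "spin": -0.08}, {"hand": 1, "dx": -0.0015, "dy": 0, "dz": 0.003, "spin": -0.16}, {"hand": 1, "dx": -0.0015, "dy": 0, "dz": 0.003, "spin": -0.24}], "force": 10}}

```text
clock: 9.45
ee_pos: [0.4551, 0.0571, 0.303]
tcp_rot: [0.15, -3.135, 0.002]
ft_force: [-3.5, -6.7, 4.8]
opening: 0.0232
gripper_force: 10.7
```

Emit:
{"method": "servo_tool", "body": {"commands": [{"hand": 1, "dx": -0.0005, "dy": 0, "dz": 0.001, "spin": -0.06}, {"hand": 1, "dx": -0.0005, "dy": 0, "dz": 0.001, "spin": -0.12}, {"hand": 1, "dx": -0.001, "dy": 0, "dz": 0.002, "spin": -0.18}], "force": 10}}

```text
clock: 9.82
ee_pos: [0.456, 0.0572, 0.3013]
tcp_rot: [0.43, -3.109, 0.002]
ft_force: [-7.6, -6.1, 11.6]
opening: 0.0255
gripper_force: 11.0
```

Emit:
{"method": "servo_tool", "body": {"commands": [{"hand": 1, "dx": 0, "dy": 0, "dz": 0.0, "spin": -0.06}, {"hand": 1, "dx": 0, "dy": 0, "dz": 0.0, "spin": -0.12}, {"hand": 1, "dx": 0, "dy": 0, "dz": 0.0, "spin": -0.18}], "force": 8}}

```text
clock: 10.2
ee_pos: [0.4565, 0.0571, 0.3014]
tcp_rot: [0.709, -3.06, 0.003]
ft_force: [-1.9, -7.4, 6.1]
opening: 0.0272
gripper_force: 9.8
```

Run:
```python
from h import *
go((.4547,.0575,.3052));s=env.get_state();print(s['ft_force'],s['torque'])
im,d,c=cam('scene');im2,_,_=cam('top')
a=cv2.resize(im[160:240,260:350,::-1],None,fx=4.4,fy=4.4,interpolation=2)
b=cv2.resize(im2[200:270,225:305,::-1],None,fx=4.95,fy=5.03,interpolation=2)
cv2.imwrite('pics/e.png',np.hstack([a,b[:352]]))
```

```text
d [ 0.0014  0.0012 -0.0038] ee [0.4565 0.0571 0.3014] yaw -153.92 t 10.2 op 0.027199133645389922
[-1.8533772  -7.44614372  6.08290861] [-1.27187224  0.22558797 -0.19666654]
```

View pics/e.png

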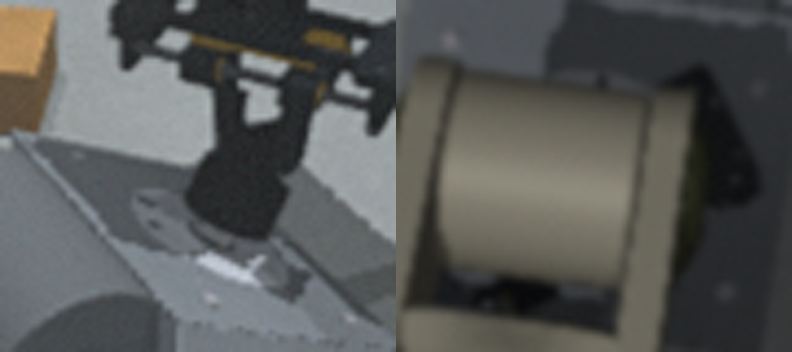

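The nose points left of up-panel at (187,200), and the hub still stands off the plate. The firm pinch is cocking the knob, so I'll loosen it to let the knob settle.

Emit:
{"method": "servo_tool", "body": {"commands": [{"hand": 0.25, "dx": 0, "dy": 0, "dz": -0.002, "spin": 0}, {"hand": 0.25, "dx": 0, "dy": 0, "dz": -0.002, "spin": 0}], "force": 8}}

```text
clock: 10.55
ee_pos: [0.4565, 0.0577, 0.3029]
tcp_rot: [0.706, -3.061, -0.001]
ft_force: [-0.4, -0.8, 0.9]
opening: 0.0327
gripper_force: 0.5
```

```bash
cat >> h.py <<'E'
SEAT=np.array([.4903,.0523,.0863]);YAW=np.radians(-8.4)
def frame(th):
    t=np.radians(30);X=np.array([np.cos(YAW),np.sin(YAW),0]);Z=np.array([0,0,1.])
    n=np.cos(t)*Z-np.sin(t)*X;u=np.cos(t)*X+np.sin(t)*Z;l=np.cross(n,u);th=np.radians(th)
    return n,np.cos(th)*u-np.sin(th)*l
def pred(c,th,h):
    n,x=frame(th);print('pred th',th,'h',h);knobsil(SEAT+h*n,x,n,c)
E
python3 - <<'E'
from h import *
im,d,c=cam('scene');s=env.get_state();print(s['ft_force'],s['opening'])
pred(c,-30,0);pred(c,-30,.016);pred(c,-15,.016);pred(c,-45,.016)
sil(190,220,292,340,im=im,thr=45)
E
```

```text
[0.58775558 0.21410509 0.54931113] 0.03301619470024642
pred th -30 h 0
 h 0 u 298.9 318.0 v 207.7 219.5
 h 0.034 u 304.2 323.5 v 197.9 209.6
 nose [[303.8 214.7]] [[305.8 211.1]]
pred th -30 h 0.016
 h 0 u 301.4 320.6 v 203.1 214.8
 h 0.034 u 306.8 326.1 v 193.2 204.8
 nose [[306.4 209.9]] [[308.4 206.3]]
pred th -15 h 0.016
 h 0 u 301.4 320.6 v 203.1 214.8
 h 0.034 u 306.8 326.1 v 193.2 204.8
 nose [[303.4 207.8]] [[305.4 204.2]]
pred th -45 h 0.016
 h 0 u 301.4 320.6 v 203.1 214.8
 h 0.034 u 306.8 326.1 v 193.2 204.8
 nose [[309.8 211.9]] [[311.8 208.3]]
190 (np.int64(309), np.int64(330)) | 191 (np.int64(309), np.int64(329)) | 192 (np.int64(309), np.int64(329)) | 193 (np.int64(310), np.int64(329)) | 194 (np.int64(310), np.int64(329)) | 195 (np.int64(309), np.int64(328)) | 196 (np.int64(307), np.int64(328)) | 197 (np.int64(306), np.int64(327)) | 198 (np.int64(306), np.int64(327)) | 199 (np.int64(305), np.int64(319)) | 200 (np.int64(305), np.int64(319)) | 201 (np.int64(304), np.int64(319)) | 202 (np.int64(304), np.int64(321)) | 203 (np.int64(303), np.int64(322)) | 204 (np.int64(302), np.int64(323)) | 205 (np.int64(303), np.int64(323)) | 206 (np.int64(304), np.int64(323)) | 207 (np.int64(309), np.int64(322)) | 208 (np.int64(310), np.int64(322)) | 209 (np.int64(312), np.int64(321)) | 210 (np.int64(314), np.int64(321)) | 211 (np.int64(315), np.int64(320)) | 212 (np.int64(315), np.int64(320)) | 213 (np.int64(316), np.int64(320)) | 214 None | 215 None | 216 None | 217 None | 218 None | 219 None |
```

```bash
cat >> h.py <<'E'
def table():
    im,d,c=cam('scene');P=cloud(d,c);n,u=frame(0);l=np.cross(n,u)
    q=P[150:240,260:370].reshape(-1,3)-SEAT;q=q[~np.isnan(q).any(1)]
    h=q@n;a=q@u;b=-(q@l) # b = right
    r=np.hypot(a,b);th=np.degrees(np.arctan2(b,a))
    m=(h>.004)&(r<.06)&(h<.075)
    bins=np.arange(-150,61,15)
    print('h\\th',bins[:-1]+7)
    for h0 in np.arange(.004,.07,.006):
        row=[]
        for t in bins[:-1]:
            k=m&(h>=h0)&(h<h0+.006)&(th>=t)&(th<t+15)
            row.append('%5.1f/%d'%(1e3*np.median(r[k]),k.sum()) if k.sum()>1 else '   -  ')
        print('%4.1f'%(1e3*(h0+.003)),' '.join(row))
E
python3 -c "
from h import *
table()"
```

```text
h\th [-143 -128 -113  -98  -83  -68  -53  -38  -23   -8    7   22   37   52]
 7.0    -      -      -      -    10.7/2    -     9.7/2    -    10.7/2    -    12.8/4  14.5/3    -      -  
13.0    -      -    15.6/2    -     9.7/2   9.0/2   7.8/2   9.4/2    -      -    14.9/7  16.2/2  25.9/2  24.5/3
19.0    -      -      -    23.4/6    -      -      -      -    11.6/3    -    25.6/3    -    32.3/2    -  
25.0    -      -    26.3/3    -    24.6/3  27.0/4  24.6/3  23.5/4  28.8/4  29.3/4  29.4/3  30.5/4  32.3/2    -  
31.0    -    26.2/2  24.2/3  24.1/2  24.5/5  24.0/5  26.5/4  32.4/3  27.0/5  27.0/4  27.6/5  28.5/5    -    31.9/2
37.0    -    25.8/2  22.6/4  21.5/3  21.4/4  22.4/4  29.7/5  33.4/6  25.5/3  24.6/4  24.8/4  28.0/6    -    32.8/3
43.0  24.9/3  22.5/2  21.7/4  18.0/4  17.4/3  17.7/4  20.4/7  30.7/7  21.5/4  21.3/5  22.9/4  25.1/5  28.2/3  31.1/2
49.0    -    21.0/2  18.6/3  16.3/2  15.2/3  16.7/3  14.9/4  19.6/3  14.9/2  17.5/5  19.7/3  24.4/5  25.5/2  25.5/2
55.0    -      -      -      -      -    14.1/4    -    14.3/4  16.2/3  17.9/5    -      -    25.4/7  19.8/2
61.0    -      -      -      -     9.7/3    -     9.3/3  13.1/3  15.1/4    -    16.2/3    -    26.4/12  17.7/2
67.0    -      -    14.4/2  19.5/8    -    11.6/3    -     7.8/2    -    12.8/5  14.2/2  23.9/6  33.8/4  20.3/2
```

The depth table puts the nose at about −45° with the underside 20–25 mm up. The knob is cocked to the right because the deep pinch forces it flush. I'll regrip only the top few mm of the bar so it can align with the shaft.

Emit:
{"method": "servo_tool", "body": {"commands": [{"hand": 0.25, "dx": 0.004, "dy": 0.002, "dz": -0.014, "spin": -0.1}, {"hand": 0.25, "dx": 0.004, "dy": 0.002, "dz": -0.014, "spin": -0.2}, {"hand": 1, "dx": 0.004, "dy": 0.002, "dz": -0.014, "spin": -0.2}, {"hand": 1, "dx": 0.004, "dy": 0.002, "dz": -0.014, "spin": -0.2}, {"hand": 1, "dx": 0.004, "dy": 0.002, "dz": -0.014, "spin": -0.2}], "force": 8}}

```text
clock: 11.28
ee_pos: [0.4522, 0.0576, 0.3168]
tcp_rot: [1.006, -2.976, -0.001]
ft_force: [-0.5, 0.1, 0.4]
opening: 0.0241
gripper_force: 7.4
```

```bash
python3 -c "
from h import *
go((.452,.058,.316));print(env.get_state()['ft_force'],env.get_state()['gripper_force'])
table()"
```

```text
d [-0.0001  0.0004  0.0008] ee [0.4522 0.0576 0.3168] yaw -142.63 t 11.275 op 0.024145019755429896
[-0.45756376  0.1441449   0.37452263] 7.391661374713294
h\th [-143 -128 -113  -98  -83  -68  -53  -38  -23   -8    7   22   37   52]
 7.0    -      -      -     9.6/2    -    10.6/3  11.8/2   8.4/2   8.8/2   9.1/2  11.4/3  14.7/3  17.5/2    -  
13.0    -    14.5/3    -      -      -     9.2/2   8.6/2    -      -     9.2/3  13.4/3    -    20.2/4  27.8/2
19.0    -      -    25.5/3  17.7/2    -    14.2/2    -      -    14.2/2    -    16.9/2  30.5/4    -      -  
25.0    -    25.3/2    -    26.9/2  24.4/6  27.4/3  25.2/2  25.4/2  27.1/3  28.2/5  29.2/6  30.8/2  32.5/2    -  
31.0    -    25.8/3    -    22.7/4  23.8/5  25.4/4  24.6/5  29.1/4  26.8/4  25.7/4  29.4/4  29.7/5    -      -  
37.0    -    25.7/2  22.0/3  21.9/3  19.6/4  20.9/5  28.1/3  33.5/6  24.0/2  25.5/7  26.9/4  27.6/4  31.0/3    -  
43.0  24.9/3  22.5/2  20.4/4  19.2/3  17.6/4  15.8/3  20.9/7  29.9/7  22.6/4  21.4/5  23.5/5  27.6/3  28.1/3  31.7/3
49.0    -    20.8/2  18.4/2  18.7/3  17.8/3  15.7/3  15.4/2  16.4/4  18.0/5    -    19.2/5  24.1/4  25.6/3    -  
55.0    -      -      -    14.1/2    -    14.0/2  13.1/4  12.8/3  16.0/2  15.6/5  16.5/4  21.2/4    -      -  
61.0    -      -      -      -    12.4/2   9.6/3    -    12.4/2  12.9/5    -    13.7/3    -      -      -  
67.0    -      -      -      -      -     7.4/3    -     9.0/2    -    10.9/2  11.9/4  24.2/4    -      -
```

```bash
cat >> h.py <<'E'
from scipy.optimize import least_squares
def cyl(lo=.026,hi=.046,nose=(-62,-22),n_im=3,R0=.031,rmin=.008):
    Q=[]
    n,u=frame(0);l=np.cross(n,u);F=np.c_[u,-l,n]
    for _ in range(n_im):
        im,d,c=cam('scene');P=cloud(d,c);ok=d>0
        g=cv2.cvtColor(im,cv2.COLOR_RGB2GRAY)
        q=((P-SEAT)@F)[150:240,260:370];ok=(ok&((g<60)|(R0<.02)))[150:240,260:370];Q.append(q[ok])
    q=np.vstack(Q);th=np.degrees(np.arctan2(q[:,1],q[:,0]));r=np.hypot(q[:,0],q[:,1])
    k=(q[:,2]>lo)&(q[:,2]<hi)&(r<.045)&(r>rmin)&(th>-130)&(th<40)&~((th>nose[0])&(th<nose[1]))
    p=q[k]; cx=(lo+hi)/2
    def res(v):
        dv=np.array([v[2],v[3],1]);dv/=np.linalg.norm(dv);w=p-[v[0],v[1],cx];return np.linalg.norm(np.cross(w,dv),axis=1)-R0
    s=least_squares(res,[0,0,0,0],loss='soft_l1',f_scale=.002)
    print('cyl n',len(p),'off up/right mm',(s.x[:2]*1e3).round(1),'tilt deg up/right',np.degrees(np.arctan(s.x[2:])).round(1),'res mm',(1e3*np.median(abs(res(s.x)))).round(2))
E
python3 -c "
from h import *
cyl();cyl(.03,.05);cyl(.003,.013,(99,99),R0=.013,rmin=.003)"
```

```text
cyl n 317 off up/right mm [-6.7 11.1] tilt deg up/right [-18.6  21.5] res mm 1.05
cyl n 318 off up/right mm [-8.1 12.1] tilt deg up/right [-18.9  18.6] res mm 0.96
cyl n 92 off up/right mm [1.3 7.5] tilt deg up/right [-29.4 -38. ] res mm 1.35
```

The fit shows the knob leaning about 28° backward along its own bar, away from the pointer, and the fingers hold the bar's pointer end. I'll pull that end up-panel so the knob swings coaxial on the shaft.

Emit:
{"method": "servo_tool", "body": {"commands": [{"hand": 1, "dx": -0.006, "dy": 0, "dz": -0.003, "spin": 0}, {"hand": 1, "dx": -0.012, "dy": 0, "dz": -0.005, "spin": 0}, {"hand": 1, "dx": -0.018, "dy": 0, "dz": -0.006, "spin": 0}, {"hand": 1, "dx": -0.024, "dy": 0, "dz": -0.007, "spin": 0}], "force": 8}}

```text
clock: 12.28
ee_pos: [0.4716, 0.0725, 0.3243]
tcp_rot: [-1.008, 2.975, -0.0]
ft_force: [-3.3, -0.5, 3.6]
opening: 0.0236
gripper_force: 7.9
```

```bash
python3 -c "
from h import *
go((.4703,.0714,.323));print(env.get_state()['ft_force'],env.get_state()['gripper_force'])
table();cyl();cyl(.02,.04)"
```

```text
d [ 0.0017 -0.0001  0.0013] ee [0.4716 0.0725 0.3243] yaw -142.56 t 12.275 op 0.023580082870889984
[-3.31764061 -0.52460526  3.60937994] 7.941622864454985
h\th [-143 -128 -113  -98  -83  -68  -53  -38  -23   -8    7   22   37   52]
 7.0    -      -      -      -    10.0/2    -     9.2/2    -      -     7.4/3  11.6/3  16.8/4    -      -  
13.0    -      -      -      -      -      -      -      -      -      -      -    30.9/2    -      -  
19.0    -      -      -    25.7/2  25.7/2  27.5/4    -    35.6/2  27.0/5  29.2/6  30.7/4  31.8/2  33.4/2    -  
25.0    -      -    26.2/2  24.9/4  23.9/3  25.5/4  34.9/5  32.2/5  28.4/6  27.7/4  31.6/5  32.2/3  32.7/3    -  
31.0    -      -    25.9/2  25.3/3  24.1/4  26.5/4  29.9/8  28.7/9  27.7/4  29.2/4  30.8/5  32.6/3    -      -  
37.0    -      -    24.6/3  24.9/2  25.3/3  24.6/3  25.6/5  25.4/3  27.9/7  30.4/7  30.0/2  32.3/5    -      -  
43.0    -      -    25.2/3  23.8/3  25.0/5  24.8/6  25.7/5  26.3/5  26.7/4  30.8/3  30.9/6  33.7/2  33.8/2    -  
49.0  17.3/3    -    22.6/5  21.3/4  21.8/5  24.4/4  23.8/3  25.6/6  28.4/7  29.5/4  29.1/5  31.0/2  26.2/10  29.8/4
55.0    -      -      -      -      -      -    25.7/4  25.4/5  28.9/4    -      -      -      -      -  
61.0    -      -      -      -      -      -    28.0/5  27.6/5  29.7/6  32.0/2    -      -      -      -  
67.0    -      -      -      -      -      -    24.2/6  27.7/5  29.7/8  42.0/8    -      -      -      -  
cyl n 275 off up/right mm [-0.2  6.6] tilt deg up/right [3.1 2.6] res mm 0.89
cyl n 280 off up/right mm [-0.4  6.1] tilt deg up/right [2.7 1.2] res mm 0.93
```

The knob is now coaxial within 3°, resting 16 mm out with its nose at about −45°. Next I'll work out the arc of the grip point for a slow clockwise turn with light pressing.

```bash
cat >> h.py <<'E'
def arc(th0,ths,r=.024,hz=.076,press=0.,base=None):
    "rows relative to the current pose, which is taken as theta th0"
    s=env.get_state();M=R.from_rotvec(s['tcp_rot']).as_matrix()
    def G(t,hh):
        n,x=frame(t);return SEAT+hh*n+r*x
    def psi(t):
        n,x=frame(t);return np.arctan2(x[1],x[0])
    for t in ths:
        d=M.T@(G(t,hz-press)-G(th0,hz));print(t,d.round(4),'spin',-(psi(t)-psi(th0)).round(3))
E
python3 -c "
from h import *
s=env.get_state();M=R.from_rotvec(s['tcp_rot']).as_matrix()
a=np.degrees(np.arctan2(-M[1,0],-M[0,0]))-(-8.4);print('a',a,'theta',-np.degrees(np.arctan(np.tan(np.radians(a))*.866)))
arc(-41.8,[-41.8,-38,-35,-32,-29],press=.002)"
```

```text
a 45.82502784759066 theta -41.71080985079579
-41.8 [-0.0007 -0.0007  0.0017] spin -0.0
-38 [-0.0004 -0.0022  0.0012] spin 0.067
-35 [-0.0002 -0.0034  0.0008] spin 0.121
-32 [ 0.0002 -0.0045  0.0005] spin 0.176
-29 [ 0.0006 -0.0057  0.0002] spin 0.232
```

Emit:
{"method": "servo_tool", "body": {"commands": [{"hand": 1, "dx": -0.0007, "dy": -0.0007, "dz": 0.0017, "spin": 0}, {"hand": 1, "dx": -0.0004, "dy": -0.0022, "dz": 0.0012, "spin": 0.067}, {"hand": 1, "dx": -0.0002, "dy": -0.0034, "dz": 0.0008, "spin": 0.121}], "force": 8}}

```text
clock: 13.0
ee_pos: [0.4732, 0.0699, 0.3236]
tcp_rot: [-0.823, 3.031, 0.002]
ft_force: [-4.6, 3.0, 9.5]
opening: 0.0236
gripper_force: 7.9
```

Emit:
{"method": "servo_tool", "body": {"commands": [{"hand": 1, "dx": 0.0004, "dy": -0.0012, "dz": -0.0003, "spin": 0.055}, {"hand": 1, "dx": 0.0008, "dy": -0.0024, "dz": -0.0006, "spin": 0.11}]}}

```text
clock: 13.25
ee_pos: [0.4738, 0.0674, 0.3241]
tcp_rot: [-0.656, 3.072, 0.002]
ft_force: [-4.1, 3.4, 7.4]
opening: 0.0237
gripper_force: 7.8
```

```bash
python3 -c "
from h import *
go((.4703,.0714,.323));print(env.get_state()['ft_force'],env.get_state()['gripper_force'])
table();cyl(nose=(-50,-15))
arc(-29,[-29,-26,-23,-20,-17,-14])"
```

```text
d [0.0016 0.0051 0.0011] ee [0.4738 0.0674 0.3241] yaw -155.91 t 13.25 op 0.023735784829432914
[-4.08690144  3.42536034  7.44873858] 7.831714237108827
h\th [-143 -128 -113  -98  -83  -68  -53  -38  -23   -8    7   22   37   52]
 7.0    -      -      -      -     9.3/2   8.5/2   7.4/2    -      -    12.1/7  13.6/2  15.2/2  16.9/2    -  
13.0    -      -      -      -      -      -      -      -      -      -      -      -      -      -  
19.0    -    26.6/2    -    26.8/2  25.6/4  24.5/3  26.9/4  30.3/4  28.8/2  30.6/3  30.0/3  32.0/2  33.2/2    -  
25.0    -      -    26.7/2  26.1/3  25.8/2  27.3/5  25.3/5  35.5/7  35.1/4  30.3/5  30.0/4  31.3/4    -      -  
31.0    -      -      -    24.9/3  25.5/5  27.3/5  26.8/5  34.8/8  33.9/8  29.3/4  31.2/6  32.1/3    -      -  
37.0    -      -    25.8/3    -    25.7/6  27.6/4  28.1/5  27.3/4  27.2/6  29.6/4  30.3/6  32.7/3    -      -  
43.0    -    25.6/2  25.3/2  25.2/3  24.6/3  26.2/4  25.2/6  28.4/5  26.6/6  28.9/4  29.5/2  31.8/5    -      -  
49.0  14.5/3  23.3/4  21.8/3  19.7/4  24.5/5  25.4/5  25.5/5  26.7/6  28.7/4  29.6/4  29.1/5  32.1/3  27.9/4  27.7/4
55.0    -      -      -      -      -      -    20.4/2  25.6/6  28.0/7  29.6/4    -      -      -      -  
61.0    -      -      -      -      -      -    23.1/4  27.6/4  27.0/6  29.2/4    -      -      -      -  
67.0    -      -      -      -      -      -      -    24.9/5  27.4/5  30.5/9  42.7/6    -      -      -  
cyl n 294 off up/right mm [-0.6  5.6] tilt deg up/right [-1.   1.8] res mm 1.1
-29 [0. 0. 0.] spin -0.0
-26 [ 0.0002 -0.0012 -0.0003] spin 0.056
-23 [ 0.0004 -0.0024 -0.0006] spin 0.114
-20 [ 0.0007 -0.0036 -0.0008] spin 0.171
-17 [ 0.0011 -0.0048 -0.001 ] spin 0.23
-14 [ 0.0015 -0.006  -0.0012] spin 0.289
```

Emit:
{"method": "servo_tool", "body": {"commands": [{"hand": 1, "dx": -0.0002, "dy": -0.0012, "dz": 0.0004, "spin": 0.056}, {"hand": 1, "dx": 0, "dy": -0.0024, "dz": 0.0001, "spin": 0.114}, {"hand": 1, "dx": 0.0003, "dy": -0.0036, "dz": -0.0001, "spin": 0.171}]}}

```text
clock: 13.82
ee_pos: [0.4751, 0.0639, 0.3242]
tcp_rot: [-0.391, 3.116, 0.001]
ft_force: [-2.4, 2.6, 5.6]
opening: 0.0229
gripper_force: 7.9
```

Emit:
{"method": "servo_tool", "body": {"commands": [{"hand": 1, "dx": 0.0004, "dy": -0.0012, "dz": -0.0002, "spin": 0.059}, {"hand": 1, "dx": 0.0008, "dy": -0.0024, "dz": -0.0004, "spin": 0.118}]}}

```text
clock: 14.08
ee_pos: [0.475, 0.0613, 0.3243]
tcp_rot: [-0.206, 3.134, 0.001]
ft_force: [-1.5, 2.4, 3.1]
opening: 0.0229
gripper_force: 7.7
```

```bash
python3 -c "
from h import *
go((.4703,.0714,.323));print(env.get_state()['ft_force'],env.get_state()['gripper_force'])
table();cyl(nose=(-35,5))
arc(-14,[-11,-8,-5,-2])"
```

```text
d [0.0033 0.0106 0.0013] ee [0.475  0.0613 0.3243] yaw -172.48 t 14.075 op 0.022860534576212024
[-1.50877049  2.38377214  3.11603483] 7.7017177327070385
h\th [-143 -128 -113  -98  -83  -68  -53  -38  -23   -8    7   22   37   52]
 7.0    -      -      -      -     9.9/3   7.4/2    -     9.5/2    -     9.3/2  10.3/3  15.1/6    -      -  
13.0    -      -      -      -      -      -      -      -      -      -      -      -      -      -  
19.0    -      -    27.6/2  27.8/3  27.3/3  28.9/4  26.5/3  28.4/5  27.3/2    -    31.2/2  32.0/4    -      -  
25.0    -      -    25.9/2  27.4/2  25.7/4  26.6/5  28.2/6  27.0/5  33.4/11  41.4/2  31.4/3  31.7/3    -      -  
31.0    -      -    27.4/2  27.1/4  28.3/3  26.5/5  27.5/5  27.8/6  34.5/9  36.3/4  30.8/5  32.2/2  32.3/2    -  
37.0    -      -    27.0/2  26.1/2  26.9/3  28.2/5  26.5/5  28.9/5  30.9/4  28.1/7  30.1/2  30.7/3  32.6/2    -  
43.0    -      -    27.7/2  26.6/4  24.9/3  27.4/5  27.7/6  28.5/5  27.9/6  29.1/4  30.2/5  31.6/3  32.5/2    -  
49.0  15.6/5  22.0/3  26.5/3  21.7/6  25.2/6  25.2/6  25.1/6  26.3/7  28.1/5  29.3/5  30.3/5    -    29.6/3  31.9/2
55.0    -      -      -      -      -      -    12.5/2  21.3/5  26.8/6  29.0/4  30.5/4    -      -      -  
61.0    -      -      -      -      -      -      -    25.8/5  27.8/5  28.1/3  28.6/4    -      -      -  
67.0    -      -      -      -      -      -      -    28.0/3  27.6/4  28.3/8  34.2/4  40.8/6    -      -  
cyl n 296 off up/right mm [-0.7  4.2] tilt deg up/right [-0.8  2. ] res mm 1.14
-11 [ 0.0001 -0.0012 -0.0001] spin 0.06
-8 [ 0.0003 -0.0025 -0.0002] spin 0.119
-5 [ 0.0005 -0.0037 -0.0003] spin 0.18
-2 [ 0.0008 -0.0049 -0.0004] spin 0.24
```

Run:
```python
from h import *
n,u=frame(0);l=np.cross(n,u);F=np.c_[u,-l,n]
for nm in('scene','top'):
    t=np.load(nm+'0.npz');c=env.get_calibration(nm);P=cloud(t['d'],c);g=cv2.cvtColor(t['im'],cv2.COLOR_RGB2GRAY)
    q=(P-SEAT)@F;r=np.hypot(q[...,0],q[...,1]);k=(r<.025)&(q[...,2]>.004)
    th=np.degrees(np.arctan2(q[...,1],q[...,0]))
    ii=np.argwhere(k);v0,u0=ii.min(0);v1,u1=ii.max(0);print(nm,v0,u0)
    print('gray');print(g[v0-1:v1+2,u0-1:u1+2]);print('h mm');print((q[v0:v1+1,u0:u1+1,2]*1e3).round().astype(int))
    print('up');print((q[v0:v1+1,u0:u1+1,0]*1e3).round().astype(int));print('right');print((q[v0:v1+1,u0:u1+1,1]*1e3).round().astype(int))
```

```text
scene 204 304
gray
[[126 127 128 124 124 123 127 129 127 126 127 133 147 157]
 [145 133 128 125 131 158 172 171 159 134 123 126 130 145]
 [181 173 150 129 129 160 177 180 178 169 145 129 125 130]
 [194 194 182 143 124 131 137 158 175 181 172 157 137 126]
 [193 193 176 142 126 126 120 132 152 170 176 176 157 132]
 [191 179 149 135 128 126 125 126 132 143 140 159 152 130]
 [187 162 148 141 134 128 125 127 126 127 122 128 125 124]
 [142 135 148 147 138 129 125 124 125 125 123 113 117 123]
 [115 130 154 147 138 129 128 126 128 124 118 137 159 150]
 [136 125 145 148 141 134 127 126 126 123 122 166 189 183]
 [178 139 114 129 136 132 127 127 126 114 139 179 195 195]
 [192 176 139 116 109 113 124 130 120 105 144 175 189 192]
 [192 192 182 169 134 106 106 119 110  84 142 170 175 185]]
h mm
[[-3 -2 -3 24 26 26 26 26 -3 -1 -2 -1]
 [-1 -3 -1 23 25 25 26 25 25 26 -2 -3]
 [ 0  0 19 21 22 24 24 25 25 25 26 -3]
 [-1 13 16 17 19 21 22 24 24 25 26 -4]
 [-1 11 12 15 16 18 20 19 24 24 25 24]
 [ 7  9 12 12 13 16 17 17 19 21 23 -2]
 [ 4  6  8  9 13 13 15 15 18 19 19 -3]
 [ 3  5  5  6  9 10 11 12 15 15  0 
[... 3940 characters left out ...]
15 -12  -9  -6  -4  -1   2   5   7  10]
 [-23 -20 -17 -15 -12  -9  -6  -3   0   2   5   7  10]
 [-22 -19 -17 -14 -11  -9  -6  -3   0   3   5   8  11]
 [-21 -19 -16 -13 -11  -8  -5  -2   1   3   6   9  11]
 [-22 -19 -16 -14 -11  -7  -4  -1   2   5   7   9  12]
 [-21 -19 -16 -12  -9  -6  -4  -1   2   5   8  10  12]
 [-21 -18 -15 -12  -9  -6  -3   0   3   6   8  10  13]
 [-21 -17 -15 -11  -8  -5  -2   0   3   6   8  11  13]
 [-21 -18 -13 -10  -7  -5  -2   1   4   6   9  12  14]
 [-20 -17 -13 -10  -7  -4  -1   1   4   6   9  12  14]
 [-20 -17 -14  -9  -7  -4  -1   1   4   7  10  12  13]
 [-20 -17 -13  -9  -6  -4  -1   2   4   7   9  12  14]
 [-19 -16 -13 -11  -8  -4  -1   2   4   7  10  11  14]]
```

The original pictures show the shaft flat at about −37° (scene view −36°, top view −38°). My sweep ran past it in the first rows, so I'm going back and will press harder there.

```bash
python3 -c "
from h import *
arc(-14,[-20,-26,-30],press=.001)
arc(-14,[-30],press=.003)"
```

```text
-20 [-0.0005  0.0023  0.0012] spin -0.118
-26 [-0.0004  0.0048  0.0017] spin -0.233
-30 [-0.0001  0.0064  0.0021] spin -0.308
-30 [-0.0011  0.0061  0.0039] spin -0.308
```

Emit:
{"method": "servo_tool", "body": {"commands": [{"hand": 1, "dx": -0.0005, "dy": 0.0023, "dz": 0.0012, "spin": -0.118}, {"hand": 1, "dx": -0.0004, "dy": 0.0048, "dz": 0.0017, "spin": -0.233}, {"hand": 1, "dx": -0.0001, "dy": 0.0064, "dz": 0.0021, "spin": -0.308}, {"hand": 1, "dx": -0.0011, "dy": 0.0061, "dz": 0.0039, "spin": -0.308}], "force": 12}}

```text
clock: 14.78
ee_pos: [0.4756, 0.0672, 0.3217]
tcp_rot: [-0.69, 3.062, -0.003]
ft_force: [-5.8, 3.1, 20.8]
opening: 0.0236
gripper_force: 13.4
```

```bash
python3 -c "
from h import *
print(env.get_state()['ft_force'])
arc(-30,[-33,-36,-39,-42,-45],press=.001);cyl(nose=(-50,-15))"
```

```text
[-5.82533013  3.05776679 20.83576512]
-33 [-0.0005  0.0009  0.0012] spin -0.055
-36 [-0.0006  0.0021  0.0015] spin -0.11
-39 [-0.0006  0.0033  0.0019] spin -0.164
-42 [-0.0005  0.0045  0.0023] spin -0.217
-45 [-0.0004  0.0057  0.0028] spin -0.269
cyl n 287 off up/right mm [-0.7  6.8] tilt deg up/right [-1.2  4.1] res mm 0.87
```

Emit:
{"method": "servo_tool", "body": {"commands": [{"hand": 1, "dx": 0, "dy": 0.001, "dz": 0.0003, "spin": -0.055}, {"hand": 1, "dx": -0.0001, "dy": 0.0022, "dz": 0.0007, "spin": -0.11}, {"hand": 1, "dx": -0.0001, "dy": 0.0034, "dz": 0.001, "spin": -0.164}]}}

```text
clock: 15.3
ee_pos: [0.4742, 0.0703, 0.3208]
tcp_rot: [-0.94, 2.995, -0.004]
ft_force: [-4.2, -0.2, 14.0]
opening: 0.0242
gripper_force: 13.7
```

Emit:
{"method": "servo_tool", "body": {"commands": [{"hand": 1, "dx": 0, "dy": 0.0012, "dz": 0.0004, "spin": -0.053}, {"hand": 1, "dx": 0, "dy": 0.0024, "dz": 0.0008, "spin": -0.105}]}}

```text
clock: 15.55
ee_pos: [0.473, 0.0722, 0.3201]
tcp_rot: [-1.095, 2.941, -0.005]
ft_force: [-3.1, -0.9, 15.4]
opening: 0.0244
gripper_force: 14.1
```

```bash
python3 -c "
from h import *
print(env.get_state()['ft_force'],env.get_state()['torque']);table();cyl(nose=(-60,-25))"
```

```text
[-3.09452479 -0.93113103 15.44557852] [-0.36708042  0.3823662  -0.16319259]
h\th [-143 -128 -113  -98  -83  -68  -53  -38  -23   -8    7   22   37   52]
 7.0    -      -      -      -    11.2/2    -      -      -      -     9.8/2  13.4/4  16.8/3    -      -  
13.0    -      -      -      -      -      -      -      -      -      -      -      -      -      -  
19.0    -      -    25.2/3    -    25.5/3  26.4/3  27.9/3  34.9/3  28.0/2  30.4/6  30.7/4  32.8/3  33.5/2    -  
25.0    -    25.2/2    -    26.2/4  24.4/4  26.2/4  29.5/5  35.8/6  28.2/5  29.4/4  30.1/7  32.9/3    -      -  
31.0    -      -    23.4/2  24.0/2  24.2/2  25.4/5  28.3/6  31.9/8  26.5/4  30.0/6  30.6/6  32.6/3  34.4/3    -  
37.0    -      -      -    24.1/4  24.5/4  23.6/4  25.9/4  25.2/5  27.7/5  30.8/5  30.7/5  34.3/2    -      -  
43.0    -      -    23.6/3  22.3/4  22.2/3  23.2/3  25.2/6  27.5/5  28.0/6  29.3/5  32.0/4  32.6/4    -      -  
49.0  24.0/3  20.7/2  16.8/3  22.2/5  23.1/3  23.5/3  25.5/5  26.8/5  27.3/5  29.7/6  31.4/3  26.7/5  29.3/7  31.5/2
55.0    -      -      -      -      -      -    25.3/5  26.5/6  28.1/5    -      -      -      -      -  
61.0    -      -      -      -      -      -    23.7/5  23.9/5  29.8/10  43.1/6    -      -      -      -  
67.0    -      -      -      -      -      -    22.2/3  25.0/6  27.6/7  42.8/11    -      -      -      -  
cyl n 296 off up/right mm [0.  7.1] tilt deg up/right [1.1 2.5] res mm 0.85
```

```bash
python3 -c "
from h import *
arc(-45,[-42,-39,-36,-33,-30])"
```

```text
-42 [ 0.0002 -0.0012 -0.0004] spin 0.052
-39 [ 0.0005 -0.0023 -0.0008] spin 0.105
-36 [ 0.0008 -0.0035 -0.0012] spin 0.159
-33 [ 0.0012 -0.0046 -0.0016] spin 0.214
-30 [ 0.0016 -0.0058 -0.0019] spin 0.269
```

Emit:
{"method": "servo_tool", "body": {"commands": [{"hand": 1, "dx": -0.002, "dy": 0, "dz": -0.001, "spin": 0}, {"hand": 1, "dx": -0.004, "dy": 0, "dz": -0.001, "spin": 0}, {"hand": 1, "dx": -0.004, "dy": -0.0012, "dz": -0.0013, "spin": 0.052}]}}

```text
clock: 16.12
ee_pos: [0.4767, 0.074, 0.3206]
tcp_rot: [-1.015, 2.971, -0.002]
ft_force: [-3.3, 1.1, 8.6]
opening: 0.0244
gripper_force: 12.5
```

```bash
python3 -c "
from h import *
print(env.get_state()['ft_force'],env.get_state()['torque']);cyl(nose=(-60,-25))"
```

```text
[-3.32029885  1.14202645  8.64744256] [ 0.12066993  0.47180854 -0.04912104]
cyl n 294 off up/right mm [0.4 6.4] tilt deg up/right [3.8 1.4] res mm 0.89
```

Emit:
{"method": "servo_tool", "body": {"commands": [{"hand": 1, "dx": -0.0005, "dy": -0.0011, "dz": 0.001, "spin": 0.053}, {"hand": 1, "dx": -0.0005, "dy": -0.0023, "dz": 0.0015, "spin": 0.107}, {"hand": 1, "dx": -0.0005, "dy": -0.0034, "dz": 0.0015, "spin": 0.162}, {"hand": 1, "dx": 0, "dy": -0.0046, "dz": 0.0015, "spin": 0.217}]}}

```text
clock: 16.77
ee_pos: [0.4795, 0.0709, 0.3204]
tcp_rot: [-0.686, 3.061, -0.001]
ft_force: [-4.6, 4.7, 21.6]
opening: 0.0236
gripper_force: 13.5
```

```bash
python3 -c "
from h import *
go((0,0,0));print(env.get_state()['ft_force'],env.get_state()['torque']);table();cyl(nose=(-60,-15))"
```

```text
d [0.4653 0.1409 0.3182] ee [0.4795 0.0709 0.3204] yaw -154.73 t 16.775 op 0.023634998645433922
[-4.59632092  4.73353591 21.59229283] [0.65944082 0.626829   0.10452536]
h\th [-143 -128 -113  -98  -83  -68  -53  -38  -23   -8    7   22   37   52]
 7.0    -      -      -      -    10.4/4    -     9.2/2    -      -      -    14.5/4  17.9/2    -      -  
13.0    -      -      -      -      -      -      -      -      -    27.9/2    -      -      -      -  
19.0    -      -    25.1/4  24.7/2  24.5/2  25.4/4  25.3/3  35.5/7  31.8/2  30.0/4  30.7/4  31.1/2  32.0/2    -  
25.0    -      -      -      -    25.1/4  26.7/7  24.7/4  39.6/6  32.6/3  29.1/7  31.7/5  31.7/2    -      -  
31.0    -      -    26.4/2  26.5/3  25.7/5  25.3/4  26.7/6  28.4/8  29.4/7  30.1/4  32.0/3  32.2/2  33.6/2    -  
37.0    -      -    25.4/3    -    24.8/6  26.3/4  26.0/4  29.0/4  28.4/6  29.3/6  30.4/4  31.9/4  33.1/3    -  
43.0    -      -    25.0/3    -    26.2/4  26.4/4  27.0/5  29.1/6  29.1/4  31.2/3  32.6/6    -      -      -  
49.0  17.3/3  18.1/5  21.8/4  22.2/3  22.5/7  21.6/6  28.7/2  26.9/5  28.8/5  30.7/5  28.1/3  28.5/4  31.7/5    -  
55.0    -      -      -      -      -      -    31.1/3  29.6/7  31.6/7  43.0/2    -      -      -      -  
61.0    -      -      -      -      -      -    28.4/3  29.9/5  30.4/5  39.8/13  48.5/2    -      -      -  
67.0    -      -      -      -      -      -    39.8/4  30.1/6  31.4/8  44.4/14  50.0/2    -      -      -  
cyl n 255 off up/right mm [-0.   5.3] tilt deg up/right [2.4 1.9] res mm 0.91
```

```bash
python3 -c "
from h import *
arc(-30,[-30,-35,-40],press=-.003)"
```

```text
-30 [ 0.0012  0.0008 -0.0026] spin -0.0
-35 [ 0.0011  0.0028 -0.002 ] spin -0.092
-40 [ 0.0011  0.0048 -0.0014] spin -0.182
```

Emit:
{"method": "servo_tool", "body": {"commands": [{"hand": 1, "dx": 0.0012, "dy": 0.0008, "dz": -0.0026, "spin": 0}, {"hand": 1, "dx": 0.0011, "dy": 0.0028, "dz": -0.002, "spin": -0.092}, {"hand": 1, "dx": 0.0011, "dy": 0.0048, "dz": -0.0014, "spin": -0.182}, {"hand": 1, "dx": -0.0015, "dy": 0.0053, "dz": -0.0024, "spin": -0.182}, {"hand": 1, "dx": -0.0038, "dy": 0.0057, "dz": -0.0034, "spin": -0.182}], "force": 20}}

```text
clock: 17.6
ee_pos: [0.4806, 0.077, 0.3216]
tcp_rot: [-0.962, 2.99, -0.002]
ft_force: [3.0, -4.5, -2.1]
opening: 0.0237
gripper_force: 19.9
```

```bash
python3 -c "
from h import *
go((0,0,0));print(env.get_state()['ft_force'],env.get_state()['torque']);table();cyl(nose=(-60,-15))"
```

```text
d [0.4354 0.218  0.3214] ee [0.4806 0.077  0.3216] yaw -144.33 t 17.6 op 0.023676267603728905
[ 2.95858451 -4.46712113 -2.14513056] [-0.82630379 -0.45400033  0.01154148]
h\th [-143 -128 -113  -98  -83  -68  -53  -38  -23   -8    7   22   37   52]
 7.0    -      -      -      -      -    11.2/2    -     7.9/2  10.8/2    -      -    15.7/3    -      -  
13.0    -      -      -      -      -      -      -      -      -    31.1/2    -      -      -      -  
19.0    -      -      -      -    29.0/2  29.8/6  42.3/3  35.5/4  31.5/7  32.3/5  32.3/5    -      -      -  
25.0    -      -    27.9/2  28.6/4  30.4/3  29.5/5  38.6/6  36.7/5  31.0/6  31.7/5  32.8/4  32.9/2    -      -  
31.0    -      -      -    27.6/3  29.7/3  29.0/5  32.2/7  34.0/8  32.8/5  32.2/3  34.0/5    -    33.8/2    -  
37.0    -      -    27.3/2  29.0/4  29.9/4  28.6/6  30.3/6  32.8/5  32.0/5  32.5/6  33.6/4  33.9/3    -      -  
43.0    -      -      -    27.8/3    -    28.7/6  30.8/5  30.7/6  35.8/7  34.1/6  35.7/4  35.2/3    -      -  
49.0    -      -    18.9/3  26.7/4  26.5/9  29.6/4  31.0/5  32.2/6  34.7/6  31.9/3  28.3/7    -    31.9/3  32.3/2
55.0  20.7/2  16.7/3  24.7/3    -      -      -    33.0/5  33.6/7  34.6/6    -      -      -      -      -  
61.0    -      -      -      -      -      -    30.9/6  32.5/7  43.3/12  49.1/3    -      -      -      -  
67.0    -      -      -      -      -      -    32.8/4  31.9/6  45.9/13  52.3/5    -      -      -      -  
cyl n 244 off up/right mm [2.5 2.8] tilt deg up/right [4.4 0.1] res mm 0.77
```

Emit:
{"method": "servo_tool", "body": {"commands": [{"hand": 1, "dx": -0.0002, "dy": -0.0007, "dz": 0.0018, "spin": 0}, {"hand": 1, "dx": -0.0007, "dy": -0.0014, "dz": 0.0035, "spin": 0}, {"hand": 1, "dx": -0.0012, "dy": -0.0021, "dz": 0.0052, "spin": 0}, {"hand": 1, "dx": -0.0012, "dy": -0.0028, "dz": 0.0052, "spin": 0.04}, {"hand": 1, "dx": -0.0012, "dy": -0.0035, "dz": 0.0052, "spin": 0.08}]}}

```text
clock: 18.42
ee_pos: [0.4834, 0.0751, 0.3165]
tcp_rot: [-0.841, 3.026, -0.001]
ft_force: [3.6, -3.3, 1.3]
opening: 0.0231
gripper_force: 20.5
```

```bash
python3 -c "
from h import *
go((0,0,0));print(env.get_state()['ft_force'],env.get_state()['torque']);table();cyl(nose=(-60,-15))"
```

```text
d [0.4531 0.1853 0.3161] ee [0.4834 0.0751 0.3165] yaw -148.94 t 18.425 op 0.02308716886652925
[ 3.55876118 -3.34895403  1.3031489 ] [-0.74072983 -0.7089543   0.12882035]
h\th [-143 -128 -113  -98  -83  -68  -53  -38  -23   -8    7   22   37   52]
 7.0    -      -      -      -      -      -      -      -      -      -    31.5/2    -      -      -  
13.0    -      -      -    28.8/2  28.2/3  29.4/3  29.5/4  39.5/3  31.7/6  33.0/4    -    31.1/3    -      -  
19.0    -      -    27.8/2  28.7/4  28.3/2  29.5/6  35.6/3  40.7/6  32.0/5  32.5/5  32.7/4  33.7/2    -      -  
25.0    -      -    27.2/2  29.0/3  28.5/4  31.8/4  31.8/8  35.4/9  32.6/6  31.6/4  32.8/5  33.7/3    -      -  
31.0    -      -    27.4/2  28.5/2  28.2/4  29.9/5  30.2/7  31.6/7  31.9/6  32.9/2  34.1/6  34.8/2    -      -  
37.0    -      -      -    28.1/4  28.9/3  29.8/6  28.6/6  31.6/5  30.2/6  32.4/5  33.9/4  33.8/3    -      -  
43.0  17.0/3  22.1/4  25.1/5  25.7/3  24.7/6  28.9/6  30.4/4  31.2/8  33.8/5  30.9/6  32.0/2  25.3/6  32.5/4    -  
49.0    -      -      -      -      -      -    31.2/5  31.6/5  32.9/6  42.4/2    -      -      -      -  
55.0    -      -      -      -      -      -    32.9/3  31.9/7  35.9/11  50.6/4    -      -      -      -  
61.0    -      -      -      -      -      -    33.0/5  30.7/6  37.1/12  51.1/7    -      -      -      -  
67.0    -      -      -      -      -    47.8/3  42.6/8  31.7/7  36.9/11  53.8/7    -      -      -      -  
cyl n 289 off up/right mm [-3.1  5.9] tilt deg up/right [-28.7  21.3] res mm 1.84
```

It's engaging: the underside is down to about 9 mm and the force is low. I'm pushing the rest of the way along the shaft.

Emit:
{"method": "servo_tool", "body": {"commands": [{"hand": 1, "dx": -0.0012, "dy": -0.001, "dz": 0.0026, "spin": 0}, {"hand": 1, "dx": -0.0023, "dy": -0.0019, "dz": 0.0052, "spin": 0}, {"hand": 1, "dx": -0.0035, "dy": -0.0029, "dz": 0.0078, "spin": 0}, {"hand": 1, "dx": -0.0046, "dy": -0.0038, "dz": 0.0104, "spin": 0}]}}

```text
clock: 19.12
ee_pos: [0.4884, 0.0752, 0.3072]
tcp_rot: [0.843, -3.025, -0.005]
ft_force: [-11.7, 9.8, 29.6]
opening: 0.0241
gripper_force: 22.8
```

```bash
python3 -c "
from h import *
go((0,0,0));print(env.get_state()['ft_force'],env.get_state()['torque']);table();cyl(.006,.03,nose=(-60,-15))"
```

```text
d [0.457  0.187  0.3079] ee [0.4884 0.0752 0.3072] yaw -148.87 t 19.125 op 0.02409108055473802
[-11.7137312    9.79485656  29.63346341] [ 1.2624586   1.83448389 -0.03333997]
h\th [-143 -128 -113  -98  -83  -68  -53  -38  -23   -8    7   22   37   52]
 7.0    -      -    28.2/2  28.2/3  26.6/4  28.4/6  30.5/6  41.4/6  30.1/4  31.0/5  30.8/3  32.5/3    -      -  
13.0    -      -    26.8/2  28.1/3  28.1/5  27.4/3  29.5/5  38.6/9  30.9/6  31.8/6  32.4/4  32.9/2    -      -  
19.0    -      -      -    27.4/2  29.0/5  27.9/4  30.8/5  29.8/7  31.9/5  32.3/3  32.3/5  33.5/2    -      -  
25.0    -      -      -    28.4/4  29.9/3  29.6/4  29.8/6  32.0/6  32.4/6  32.4/4  32.8/4  33.3/3    -      -  
31.0    -      -      -    28.3/3  28.4/3  28.8/6  28.3/6  32.5/5  31.7/7  32.6/7  32.9/6  33.3/4    -      -  
37.0  20.2/2  22.7/5  18.1/4  24.4/5  18.9/5  26.4/2  30.5/6  33.1/5  32.8/5    -      -      -      -      -  
43.0    -      -      -      -      -      -    31.9/4  32.9/7  35.5/7  46.0/4    -      -      -      -  
49.0    -      -      -      -      -      -    32.5/4  32.1/6  38.5/12  49.2/6    -      -      -      -  
55.0    -      -      -      -      -    43.7/5  35.0/7  33.0/7  37.6/11  52.3/10    -      -      -      -  
61.0    -      -      -      -      -    50.1/5  46.7/7  33.4/5  40.8/10  54.0/8    -      -      -      -  
67.0    -      -      -      -      -    50.1/2  48.7/10  31.2/8  26.6/11  38.4/12    -    15.1/2    -    12.7/2
cyl n 292 off up/right mm [1.1 2.8] tilt deg up/right [ 5.7 -0.7] res mm 0.81
```

The knob is home: hub top about 35 mm above the plate, and the push met 31 N. Now I'll compute the clockwise turn.

```bash
cat >> h.py <<'E'
def arc2(th0,ths,r,hz,lift=0.):
    arc(th0,ths,r=r,hz=hz,press=-lift)
E
python3 -c "
from h import *
s=env.get_state();M=R.from_rotvec(s['tcp_rot']).as_matrix()
p=s['ee_pos']-[0,0,.163]-SEAT
a=np.degrees(np.arctan2(-M[1,0],-M[0,0]))+8.4;th=-np.degrees(np.arctan(np.tan(np.radians(a))*.866))
n,x=frame(th);print('th',th,'r',p@x,'h',p@n,'y',p@np.cross(n,x),s['joint_pos'].round(2))
for k in (0,):arc2(th,[th,-30,-24,-18,-12],r=p@x,hz=p@n,lift=.003)"
```

```text
th -35.56895122457553 r 0.032828419748217263 h 0.05283438253339471 y 0.004194391174727207 [-0.09  0.38  1.61  0.    1.15 -2.2 ]
-35.56895122457553 [ 0.0012  0.001  -0.0026] spin -0.0
-30 [ 0.0017 -0.0021 -0.0035] spin 0.102
-24 [ 0.0026 -0.0053 -0.0043] spin 0.215
-18 [ 0.0038 -0.0084 -0.0049] spin 0.331
-12 [ 0.0054 -0.0115 -0.0053] spin 0.45
```

```bash
python3 -c "
from h import *
n,x=frame(-39);go(SEAT+.060*n+.014*x+[0,0,.163])
print(-39,'spin from -35.6:',-(np.arctan2(x[1],x[0])-np.arctan2(*frame(-35.6)[1][[1,0]])))"
```

```text
d [ 0.0204 -0.0009  0.0005] ee [0.4882 0.0754 0.3072] yaw -148.85 t 19.325 op 0.024251197619688695
-39 spin from -35.6: -0.06104857845874845
```

Emit:
{"method": "servo_tool", "body": {"commands": [{"hand": 0.2, "dx": 0, "dy": 0, "dz": -0.003, "spin": 0}, {"hand": 0.2, "dx": 0.01, "dy": -0.0005, "dz": -0.003, "spin": -0.06}, {"hand": 0.2, "dx": 0.02, "dy": -0.001, "dz": 0.0005, "spin": -0.06}, {"hand": 1, "dx": 0.02, "dy": -0.001, "dz": 0.0005, "spin": -0.06}, {"hand": 1, "dx": 0.02, "dy": -0.001, "dz": 0.0005, "spin": -0.06}], "force": 12}}

```text
clock: 19.95
ee_pos: [0.472, 0.0635, 0.3053]
tcp_rot: [0.931, -2.998, -0.004]
ft_force: [-5.1, 2.8, 2.3]
opening: 0.0245
gripper_force: 11.2
```

```bash
python3 -c "
from h import *
s=env.get_state();print(s['ft_force'],s['opening'],s['gripper_force'],s['ee_pos'])
cyl(.006,.03,nose=(-60,-15))
for a in(-39,-19,1,21):
  print('--');arc2(a,[a,a+5,a+10,a+15,a+20],.014,.06)" | cat
```

```text
[-5.05119916  2.81783     2.34990526] 0.02454849476649564 11.236145974835381 [0.47196466 0.06345363 0.3053259 ]
cyl n 298 off up/right mm [1.4 3.4] tilt deg up/right [ 0.2 -1. ] res mm 0.8
--
-39 [0. 0. 0.] spin -0.0
-34 [ 0.0002 -0.0011 -0.0004] spin 0.09
-29 [ 0.0005 -0.0023 -0.0007] spin 0.182
-24 [ 0.0009 -0.0034 -0.001 ] spin 0.277
-19 [ 0.0014 -0.0045 -0.0012] spin 0.373
--
-19 [0. 0. 0.] spin -0.0
-14 [ 0.0006 -0.0011 -0.0002] spin 0.098
-9 [ 0.0012 -0.0021 -0.0003] spin 0.198
-4 [ 0.002  -0.0031 -0.0004] spin 0.298
1 [ 0.0028 -0.004  -0.0004] spin 0.399
--
1 [0. 0. 0.] spin -0.0
6 [ 0.0009 -0.0008  0.    ] spin 0.101
11 [ 0.0018 -0.0016  0.0001] spin 0.201
16 [ 0.0028 -0.0023  0.0003] spin 0.3
21 [ 0.0038 -0.0029  0.0005] spin 0.397
--
21 [0. 0. 0.] spin -0.0
26 [ 0.0011 -0.0005  0.0002] spin 0.096
31 [ 0.0022 -0.001   0.0005] spin 0.189
36 [ 0.0033 -0.0013  0.0009] spin 0.281
41 [ 0.0044 -0.0016  0.0013] spin 0.37
```

Emit:
{"method": "servo_tool", "body": {"commands": [{"hand": 1, "dx": 0.0002, "dy": -0.0011, "dz": -0.0004, "spin": 0.09}, {"hand": 1, "dx": 0.0005, "dy": -0.0023, "dz": -0.0007, "spin": 0.182}, {"hand": 1, "dx": 0.0009, "dy": -0.0034, "dz": -0.001, "spin": 0.277}, {"hand": 1, "dx": 0.0014, "dy": -0.0045, "dz": -0.0012, "spin": 0.373}]}}

```text
clock: 20.6
ee_pos: [0.4731, 0.0597, 0.3072]
tcp_rot: [0.355, -3.119, -0.006]
ft_force: [-10.2, 11.3, 13.9]
opening: 0.0244
gripper_force: 13.0
```

```bash
python3 -c "
from h import *
s=env.get_state();print(s['ft_force'],s['opening'],s['torque'])
table();cyl(.006,.03,nose=(-50,5))
arc2(-19,[-14,-9,-4,1,6],.014,.06)"
```

```text
[-10.23883003  11.32881596  13.92385239] 0.024371271917648162 [1.90302451 1.64772224 0.37104368]
h\th [-143 -128 -113  -98  -83  -68  -53  -38  -23   -8    7   22   37   52]
 7.0    -      -    26.1/3    -    27.6/5  27.9/4  29.5/4  32.2/8  40.6/7  35.4/3  35.6/5  35.2/2    -      -  
13.0    -      -    24.9/2  26.5/3  26.9/4  29.2/3  29.0/5  31.9/8  41.4/10  34.2/2  34.5/6    -    34.9/2    -  
19.0    -      -      -      -    27.7/2  28.1/4  30.1/5  30.4/5  33.0/8  32.7/6  34.4/3  34.6/3    -      -  
25.0    -      -    24.9/2  27.7/3  28.2/5  28.5/5  31.0/6  30.2/5  32.7/6  33.6/4  35.1/5  35.4/2  35.2/2    -  
31.0  16.7/3  17.5/4  25.5/3  21.7/3  25.4/8  23.6/6  28.0/6  31.8/8  31.7/7  34.3/4  33.4/4  34.4/5  28.1/3  32.1/2
37.0    -      -      -    16.3/2    -    20.0/2  21.3/4  30.1/4  33.2/6  33.9/6    -      -      -      -  
43.0   6.9/2    -      -      -      -    10.4/2  17.9/2  30.9/6  33.1/6  34.4/5    -      -      -      -  
49.0    -      -      -      -      -      -    14.2/2  29.5/6  33.2/6  34.4/6    -    31.5/3    -      -  
55.0    -      -      -      -      -      -      -    28.2/7  33.5/6  34.8/6  29.2/2  34.6/5    -      -  
61.0    -      -      -      -      -      -    30.9/5  32.2/7  33.4/7  33.8/4  31.4/3  34.9/8    -      -  
67.0    -      -      -      -      -    30.2/2  34.8/6  30.1/4  31.0/6  29.3/6  30.4/6  30.6/12  19.7/3   8.7/2
cyl n 250 off up/right mm [3.  3.9] tilt deg up/right [ 2.1 -2.2] res mm 0.86
-14 [ 0.0002 -0.0012 -0.0002] spin 0.098
-9 [ 0.0004 -0.0024 -0.0003] spin 0.198
-4 [ 0.0007 -0.0036 -0.0004] spin 0.298
1 [ 0.0012 -0.0047 -0.0004] spin 0.399
6 [ 0.0017 -0.0058 -0.0004] spin 0.499
```

Emit:
{"method": "servo_tool", "body": {"commands": [{"hand": 1, "dx": 0.0002, "dy": -0.0012, "dz": -0.0002, "spin": 0.098}, {"hand": 1, "dx": 0.0004, "dy": -0.0024, "dz": -0.0003, "spin": 0.198}, {"hand": 1, "dx": 0.0007, "dy": -0.0036, "dz": -0.0004, "spin": 0.298}, {"hand": 1, "dx": 0.0012, "dy": -0.0047, "dz": -0.0004, "spin": 0.399}, {"hand": 1, "dx": 0.0017, "dy": -0.0058, "dz": -0.0004, "spin": 0.499}]}}

```text
clock: 21.42
ee_pos: [0.4703, 0.0558, 0.3072]
tcp_rot: [-0.422, -3.1, -0.012]
ft_force: [-24.1, 27.2, 24.1]
opening: 0.0339
gripper_force: 19.9
```

```bash
python3 -c "
from h import *
s=env.get_state();print(s['ft_force'],s['opening'],s['torque'],s['joint_pos'].round(2))
cyl(.006,.03,nose=(-30,20))
arc2(6,[11,16,21,26,31],.014,.06)"
```

```text
[-24.09950581  27.15769029  24.12538799] 0.03393764458378765 [4.70039208 3.4609623  0.80577884] [-0.13  0.35  1.66  0.01  1.14 -1.44]
cyl n 297 off up/right mm [3.7 4.1] tilt deg up/right [ 1.5 -1. ] res mm 1.07
11 [ 0.     -0.0012  0.0001] spin 0.1
16 [ 0.0001 -0.0024  0.0002] spin 0.199
21 [ 0.0003 -0.0036  0.0004] spin 0.296
26 [ 0.0006 -0.0048  0.0006] spin 0.392
31 [ 0.0009 -0.0059  0.0009] spin 0.486
```

```bash
python3 -c "
from h import *
table()"
```

```text
h\th [-143 -128 -113  -98  -83  -68  -53  -38  -23   -8    7   22   37   52]
 7.0    -      -    25.8/2  27.0/2  27.8/4  26.1/3  30.2/5  32.4/7  40.9/8    -    35.2/5  35.7/3    -      -  
13.0    -      -      -    27.3/2  26.5/3  29.4/4  29.0/4  30.9/5  36.1/12  38.0/6  35.4/4  35.7/2    -      -  
19.0    -      -      -    27.8/2  28.0/7  26.7/5  28.6/6  31.7/7  32.0/5  32.4/5  35.9/5  36.1/2    -      -  
25.0    -      -    25.8/2  26.1/2  27.3/4  27.5/5  29.3/4  32.4/5  32.8/6  32.9/5  35.4/5  35.2/2    -      -  
31.0    -    24.7/2    -    24.4/4  23.9/5  26.3/6  28.4/7  29.6/10  30.9/6  33.7/5  34.9/6  35.5/2  35.5/2  34.7/2
37.0  10.0/3  17.0/2  18.1/3  13.9/3    -    21.5/3  20.7/3  26.5/5  33.7/5  33.6/6    -    34.1/4  30.4/2    -  
43.0    -      -      -      -      -      -    11.6/2  28.4/6  33.6/5  34.3/7    -      -      -      -  
49.0    -      -      -      -      -      -      -    25.2/5  34.0/7  35.5/6    -      -      -      -  
55.0    -      -      -      -      -      -    34.3/2  30.5/4  36.3/7  36.2/6  34.0/2    -      -    30.4/2
61.0    -      -      -      -      -    30.5/2  37.5/5  34.8/5  34.8/5  34.2/6    -      -      -    30.8/6
67.0    -      -      -      -      -    32.4/5  35.6/8  40.8/5  31.6/4  31.9/9  25.9/5    -    28.4/3  29.7/8
```

The knob turned only to about −28° and the fingers twisted on the bar. I'll reposition out at the pointer end of the bar with the fingers loosely straddling it, and push sideways for more leverage.

```bash
python3 -c "
from h import *
n,x=frame(-27);s=env.get_state();go(SEAT+.054*n+.024*x+[0,0,.163])
M=R.from_rotvec(s['tcp_rot']).as_matrix()
cur=np.arctan2(-M[1,0],-M[0,0]);print('spin',-(np.arctan2(x[1],x[0])-cur))"
```

```text
d [-0.0104  0.0116  0.0005] ee [0.4704 0.0558 0.3073] yaw 164.68 t 21.625 op 0.03362553739440946
spin -0.6526459614667603
```

Emit:
{"method": "servo_tool", "body": {"commands": [{"hand": 0.05, "dx": 0, "dy": 0.002, "dz": -0.006, "spin": -0.15}, {"hand": 0.05, "dx": -0.005, "dy": 0.006, "dz": -0.006, "spin": -0.32}, {"hand": 0.05, "dx": -0.0104, "dy": 0.0116, "dz": -0.006, "spin": -0.5}, {"hand": 0.1, "dx": -0.0104, "dy": 0.0116, "dz": -0.001, "spin": -0.653}, {"hand": 0.25, "dx": -0.0104, "dy": 0.0116, "dz": 0.0005, "spin": -0.653}], "force": 30}}

```text
clock: 22.25
ee_pos: [0.4868, 0.0611, 0.3064]
tcp_rot: [0.597, -3.084, -0.001]
ft_force: [0.1, 0.4, 0.2]
opening: 0.0337
gripper_force: 0.0
```

```bash
python3 -c "
from h import *
s=env.get_state();print(s['ft_force'],s['opening'],s['torque'],s['joint_pos'].round(2))
table();cyl(.006,.03,nose=(-40,5))
arc2(-27,[-22,-17,-12,-7,-2],.024,.054)"
```

```text
[0.13508289 0.42387049 0.2141527 ] 0.033691269168513414 [ 0.09537995 -0.00203545  0.00432554] [-0.12  0.38  1.62  0.    1.15 -2.07]
h\th [-143 -128 -113  -98  -83  -68  -53  -38  -23   -8    7   22   37   52]
 7.0    -      -      -    27.0/4  28.1/3  28.8/7  29.8/5  31.9/7  39.8/8  35.4/3  34.9/4  34.7/3  34.7/2    -  
13.0    -      -      -    27.0/2  28.3/4  28.1/3  28.9/5  30.7/7  39.1/12  34.7/5  34.5/3    -    34.7/2    -  
19.0    -      -      -    27.5/3  26.1/2  29.7/5  30.8/5  30.4/5  33.8/8  33.3/5  35.0/5  34.8/3    -      -  
25.0    -      -    26.8/2  26.7/2  27.7/4  30.6/3  30.3/6  31.7/5  32.2/6  32.3/7  34.2/4  34.5/2  35.2/3    -  
31.0    -    13.6/3  19.3/4  25.3/7  26.0/5  29.2/5  29.1/10  31.0/6  34.1/5  33.3/7  34.2/4  33.9/4  31.4/2  27.0/2
37.0    -      -      -     7.9/2    -    19.8/3  17.5/2  29.8/6  32.9/7  33.5/4    -      -      -      -  
43.0    -      -      -      -      -      -      -    28.3/5  31.9/6  35.1/5  42.0/7  46.4/2    -      -  
49.0    -      -      -      -      -      -      -    33.4/6  32.6/7  34.8/5  46.7/8  52.2/7    -      -  
55.0    -      -      -      -      -      -    38.1/5  34.0/7  31.3/4  34.2/7  48.5/15  35.1/3    -      -  
61.0    -      -      -      -      -      -    42.6/9  37.4/4  34.5/9  35.1/5  51.8/10  40.0/2    -      -  
67.0    -      -      -      -      -    36.3/4  43.6/6  42.6/6  30.0/6  28.7/6  54.9/11  40.3/2  14.6/4    -  
cyl n 285 off up/right mm [3.1 3.5] tilt deg up/right [ 1.  -1.5] res mm 0.85
-22 [ 0.0003 -0.002  -0.0004] spin 0.095
-17 [ 0.0008 -0.004  -0.0008] spin 0.192
-12 [ 0.0014 -0.006  -0.001 ] spin 0.291
-7 [ 0.0022 -0.0079 -0.0012] spin 0.391
-2 [ 0.0031 -0.0098 -0.0013] spin 0.492
```

Emit:
{"method": "servo_tool", "body": {"commands": [{"hand": 0.38, "dx": 0.0003, "dy": -0.003, "dz": -0.0004, "spin": 0.095}, {"hand": 0.38, "dx": 0.0008, "dy": -0.006, "dz": -0.0008, "spin": 0.192}, {"hand": 0.38, "dx": 0.0014, "dy": -0.008, "dz": -0.001, "spin": 0.291}, {"hand": 0.38, "dx": 0.0022, "dy": -0.0099, "dz": -0.0012, "spin": 0.391}, {"hand": 0.38, "dx": 0.0031, "dy": -0.0118, "dz": -0.0013, "spin": 0.492}]}}

```text
clock: 23.08
ee_pos: [0.4865, 0.0517, 0.3087]
tcp_rot: [-0.175, -3.132, -0.012]
ft_force: [-9.9, 23.6, 14.2]
opening: 0.0275
gripper_force: 11.5
```

```bash
python3 -c "
from h import *
s=env.get_state();print(s['ft_force'],s['opening'],s['torque'],s['joint_pos'].round(2))
table();cyl(.006,.03,nose=(-30,20))
arc2(-2,[3,8,13,18,23],.024,.054)"
```

```text
[-9.85931696 23.59812513 14.16294589] 0.027493087084953904 [3.97003847 1.52193456 0.24119284] [-0.14  0.38  1.62  0.01  1.16 -1.6 ]
h\th [-143 -128 -113  -98  -83  -68  -53  -38  -23   -8    7   22   37   52]
 7.0    -      -    25.1/3  24.6/2  26.5/3  28.5/6  29.2/5  30.5/7  34.2/7  41.0/10    -    35.6/3  35.6/2    -  
13.0    -      -      -    25.4/2  24.4/4  28.3/3  28.7/6  29.6/5  32.9/5  38.1/12  38.9/3  35.4/2    -      -  
19.0    -      -    25.2/3    -    26.7/3  28.3/5  28.4/4  31.3/6  33.1/6  32.8/5  34.7/4  35.7/4    -      -  
25.0    -      -      -    27.6/3  26.5/3  27.6/5  29.1/5  30.4/6  32.0/8  34.0/4  35.5/5  35.9/3    -      -  
31.0    -      -      -    26.7/2  27.6/4  29.7/4  28.9/8  30.9/7  31.3/5  32.3/7  36.2/5  35.9/3  35.2/3    -  
37.0  13.7/4  22.5/3   7.4/3  19.7/6  17.6/4  20.4/4  12.8/5  16.3/7  28.7/9  34.9/7  36.9/4    -      -      -  
43.0    -     7.5/2    -      -      -      -      -    11.2/3  32.7/7  35.0/4  35.3/5    -    39.3/2    -  
49.0    -     6.7/3    -      -      -      -      -      -    36.9/5  34.3/5  36.1/6  36.4/3  45.3/3    -  
55.0   7.7/3    -      -      -      -      -      -    42.0/7  41.6/3  36.0/2  36.2/5  40.5/6  45.4/5    -  
61.0    -      -      -      -      -      -    35.6/2  42.5/9  47.0/5  38.1/2  37.2/6  41.6/10  48.5/5    -  
67.0    -      -      -      -      -      -    35.6/2  46.5/9  47.6/5    -    35.6/3  47.6/15  34.6/4    -  
cyl n 296 off up/right mm [3.8 4.4] tilt deg up/right [1.3 0. ] res mm 1.0
3 [ 0.0001 -0.0021 -0.    ] spin 0.101
8 [ 0.0003 -0.0042  0.0001] spin 0.201
13 [ 0.0008 -0.0062  0.0003] spin 0.301
18 [ 0.0013 -0.0082  0.0005] spin 0.399
23 [ 0.002  -0.0102  0.0009] spin 0.496
```

Emit:
{"method": "servo_tool", "body": {"commands": [{"hand": 0.38, "dx": 0.0001, "dy": -0.0024, "dz": 0, "spin": 0.08}, {"hand": 0.38, "dx": 0.0003, "dy": -0.0048, "dz": 0.0001, "spin": 0.16}, {"hand": 0.38, "dx": 0.0008, "dy": -0.007, "dz": 0.0003, "spin": 0.24}, {"hand": 0.38, "dx": 0.0013, "dy": -0.009, "dz": 0.0005, "spin": 0.33}, {"hand": 0.38, "dx": 0.002, "dy": -0.011, "dz": 0.0009, "spin": 0.42}]}}

```text
clock: 23.9
ee_pos: [0.4849, 0.0403, 0.3087]
tcp_rot: [0.826, 3.03, 0.011]
ft_force: [-1.1, 19.4, 13.4]
opening: 0.0273
gripper_force: 9.7
```

```bash
python3 -c "
from h import *
go((0,0,0))
s=env.get_state();print(s['ft_force'],s['opening'],s['torque'],s['joint_pos'].round(2))
table();cyl(.006,.03,nose=(-5,40))
arc2(20,[25,30,35,40],.024,.054)"
```

```text
d [ 0.3972 -0.2829  0.307 ] ee [0.4849 0.0403 0.3087] yaw 149.51 t 23.9 op 0.027330831667501075
[-1.08780989 19.44549061 13.37056286] 0.027330831667501075 [ 3.37543263 -0.04813786  0.16203995] [-0.16  0.37  1.62  0.01  1.15 -1.2 ]
h\th [-143 -128 -113  -98  -83  -68  -53  -38  -23   -8    7   22   37   52]
 7.0    -      -    25.2/2  25.4/2  26.7/5  26.9/5  27.9/6  31.8/4  31.6/8  32.9/5  37.5/10  45.9/3    -      -  
13.0    -    24.5/2    -    24.6/3  26.5/2  27.1/4  28.9/5  28.6/6  32.0/4  33.5/5  38.4/13  40.2/6    -      -  
19.0    -      -      -    26.0/2  26.7/4  26.3/4  28.4/5  31.6/6  31.3/7  32.7/5  33.6/6  36.3/5    -      -  
25.0    -      -      -      -    26.6/4  27.2/5  29.8/4  30.8/7  31.3/6  33.0/5  35.1/4  34.9/3    -      -  
31.0    -      -    24.4/3  25.3/3  27.6/3  27.9/5  28.3/7  29.5/4  31.3/6  33.3/5  33.2/7  35.8/3    -      -  
37.0  18.8/5  15.0/8  18.1/3   9.3/3  22.4/4  14.7/4  18.8/6  19.9/6  22.4/8  23.1/12  34.3/6  35.7/4    -      -  
43.0  17.7/6  12.1/2   7.3/3    -      -     6.6/2    -    10.3/2  11.6/2  19.2/7  27.3/3    -    37.1/2    -  
49.0  18.0/8  12.1/2    -     7.9/3    -      -      -     8.7/2  23.2/8  45.0/8    -      -      -      -  
55.0  18.9/6  12.9/3   9.4/3    -     7.6/3    -      -     7.0/3  36.5/8  45.8/15    -      -      -      -  
61.0  13.8/3  10.2/3    -     6.6/2   9.1/2    -      -      -    40.5/10  34.7/14    -      -      -      -  
67.0  18.3/2   7.3/4    -      -      -      -      -     4.7/2  43.0/7  15.1/4    -      -      -      -  
cyl n 388 off up/right mm [3.5 4.9] tilt deg up/right [-0.4  0.4] res mm 1.02
25 [-0.0001 -0.0021  0.0004] spin 0.096
30 [ 0.     -0.0041  0.0009] spin 0.19
35 [ 0.0002 -0.0061  0.0014] spin 0.282
40 [ 0.0007 -0.0081  0.002 ] spin 0.372
```

Emit:
{"method": "servo_tool", "body": {"commands": [{"hand": 0.38, "dx": -0.0001, "dy": -0.0021, "dz": 0.0004, "spin": 0.096}, {"hand": 0.38, "dx": 0, "dy": -0.0041, "dz": 0.0009, "spin": 0.19}, {"hand": 0.38, "dx": 0.0002, "dy": -0.0061, "dz": 0.0014, "spin": 0.282}, {"hand": 0.38, "dx": 0.0007, "dy": -0.0081, "dz": 0.002, "spin": 0.372}]}}

```text
clock: 24.6
ee_pos: [0.481, 0.0331, 0.3072]
tcp_rot: [1.371, 2.822, 0.012]
ft_force: [4.2, 16.5, 12.9]
opening: 0.0273
gripper_force: 8.9
```

```bash
python3 -c "
from h import *
go((0,0,0))
s=env.get_state();print(s['ft_force'],s['opening'],s['torque'],s['joint_pos'].round(2))
table();cyl(.006,.03,nose=(10,60))
arc2(40,[43,46,49,52],.024,.054)"
```

```text
d [ 0.2714 -0.4012  0.3037] ee [0.481  0.0331 0.3072] yaw 128.18 t 24.6 op 0.02733740448335731
[ 4.17949603 16.46844844 12.88066591] 0.02733740448335731 [ 2.87724359 -0.79379195  0.16253482] [-0.18  0.37  1.64  0.01  1.13 -0.85]
h\th [-143 -128 -113  -98  -83  -68  -53  -38  -23   -8    7   22   37   52]
 7.0    -      -    25.0/2  25.4/2  26.4/5  28.3/5  29.4/7  29.6/7  30.9/6  33.3/7  32.9/5  38.5/12    -      -  
13.0    -      -    25.2/4    -    25.4/4  26.8/4  29.0/4  28.4/5  29.5/5  33.8/5  32.9/3  39.2/6  44.9/4    -  
19.0    -      -      -    26.3/2  25.5/4  29.0/4  29.2/4  28.7/6  31.9/5  31.2/5  33.0/5  35.8/6    -      -  
25.0    -      -    23.7/2  26.0/3  27.8/2  26.6/6  28.7/5  30.9/6  31.8/6  34.2/5  33.9/5  35.3/3    -      -  
31.0    -      -    18.8/2  24.2/3  26.0/4  27.9/4  29.1/5  27.3/7  30.0/7  33.4/7  34.4/5  35.4/2  35.6/2    -  
37.0    -    22.7/5  18.0/10  14.7/2  22.3/3  16.4/5  18.5/6  15.8/4  11.9/5  23.3/9  24.6/13  32.6/4    -      -  
43.0    -    18.1/8  14.1/5   8.9/2    -     8.3/3    -    10.5/3    -    12.4/2  24.3/14  23.8/3    -      -  
49.0    -    19.6/7  13.7/3  11.0/2    -     8.3/2    -      -    11.8/4  39.5/7  43.8/18    -      -      -  
55.0    -    20.7/9  13.5/4    -     8.9/2    -     9.6/2   6.2/2  10.0/3  38.9/10  29.4/22    -      -      -  
61.0  20.2/3  20.6/7  13.2/3  14.9/2    -    11.4/3   7.9/2    -    10.2/3  45.9/10  22.1/12  29.4/2    -      -  
67.0  21.4/5  13.7/5   8.1/3    -     9.8/2    -      -     5.4/2    -     8.9/2  15.2/5  10.4/2    -      -  
cyl n 448 off up/right mm [3.  5.2] tilt deg up/right [-1.2 -0. ] res mm 1.07
43 [-0.0001 -0.0012  0.0004] spin 0.053
46 [-0.0002 -0.0024  0.0008] spin 0.105
49 [-0.0002 -0.0035  0.0013] spin 0.156
52 [-0.0001 -0.0047  0.0018] spin 0.206
```

Emit:
{"method": "servo_tool", "body": {"commands": [{"hand": 0.38, "dx": -0.0001, "dy": -0.0018, "dz": 0.0004, "spin": 0.053}, {"hand": 0.38, "dx": -0.0002, "dy": -0.0036, "dz": 0.0008, "spin": 0.105}, {"hand": 0.38, "dx": -0.0002, "dy": -0.005, "dz": 0.0013, "spin": 0.156}]}}

```text
clock: 25.18
ee_pos: [0.4776, 0.0296, 0.3061]
tcp_rot: [1.585, 2.707, 0.012]
ft_force: [4.6, 14.6, 13.1]
opening: 0.0277
gripper_force: 9.4
```

Emit:
{"method": "servo_tool", "body": {"commands": [{"hand": 0.38, "dx": 0, "dy": -0.001, "dz": 0.0002, "spin": 0.03}, {"hand": 0.38, "dx": 0.0001, "dy": -0.002, "dz": 0.0005, "spin": 0.06}]}}

```text
clock: 25.42
ee_pos: [0.4759, 0.0285, 0.3056]
tcp_rot: [1.664, 2.658, 0.012]
ft_force: [6.2, 12.8, 12.7]
opening: 0.0277
gripper_force: 9.9
```

Emit:
{"method": "servo_tool", "body": {"commands": [{"hand": 0.38, "dx": 0, "dy": -0.0012, "dz": 0.0003, "spin": 0.03}, {"hand": 0.38, "dx": 0.0001, "dy": -0.0024, "dz": 0.0006, "spin": 0.06}]}}

```text
clock: 25.68
ee_pos: [0.474, 0.0274, 0.3051]
tcp_rot: [1.743, 2.606, 0.012]
ft_force: [7.4, 12.5, 12.4]
opening: 0.0273
gripper_force: 10.5
```

```bash
python3 -c "
from h import *
go((0,0,0))
s=env.get_state();print(s['ft_force'],s['opening'],s['torque'])
table();cyl(.006,.03,nose=(20,70))"
```

```text
d [ 0.156  -0.4515  0.3004] ee [0.474  0.0274 0.3051] yaw 112.46 t 25.675 op 0.027333665312963447
[ 7.35023247 12.46610239 12.39008254] 0.027333665312963447 [ 2.14645216 -1.35534474  0.15620957]
h\th [-143 -128 -113  -98  -83  -68  -53  -38  -23   -8    7   22   37   52]
 7.0    -      -      -    25.4/3  26.4/3  28.0/4  28.3/4  29.9/6  29.8/8  31.2/4  31.7/5    -    37.9/6  43.3/4
13.0    -      -    25.1/2  26.0/3  25.7/4  27.1/4  27.3/4  30.0/5  30.6/3  31.9/6  33.2/4  34.8/4  37.5/5  43.2/2
19.0    -      -      -    25.9/3  24.9/3  27.9/5  28.7/6  31.1/7  32.3/4  32.1/5  33.1/7  35.0/2  38.9/3  40.3/3
25.0    -      -      -    26.3/2  25.1/5  28.3/4  28.4/5  29.6/6  30.4/6  31.6/6  34.0/5  34.3/3    -      -  
31.0    -      -    24.9/2  25.6/2  26.3/3  27.8/4  27.9/5  27.8/7  31.1/6  31.4/6  33.3/6  33.4/4  33.7/2    -  
37.0    -      -    23.8/4  19.0/10  19.3/3  13.2/6  20.9/5  18.6/3  17.6/7  17.1/5  19.7/8  24.0/11  33.6/6    -  
43.0    -      -    23.3/7  19.6/4  14.2/2  11.3/4  10.3/2    -     9.4/2  14.8/3  18.0/3  28.7/15  20.0/2    -  
49.0    -      -    22.7/5  17.3/4  14.0/4    -    11.4/3    -     9.7/3  10.2/2  29.1/12  43.6/17  23.1/3    -  
55.0    -      -    25.1/3  18.0/8  13.4/3   9.3/2  10.6/2   9.4/2  10.7/2    -    38.8/13  28.7/16  28.8/3    -  
61.0    -      -    22.8/6  17.0/5  12.7/2  11.8/3    -     9.9/2    -     9.9/3  30.5/10  23.0/10  29.5/6    -  
67.0  23.6/2  13.1/6  23.0/4  16.3/6  10.3/2    -     8.7/2   6.2/2    -     6.8/2  42.8/7  21.8/5  23.3/11  20.8/5
cyl n 481 off up/right mm [2.3 5. ] tilt deg up/right [-0.2 -0.5] res mm 1.15
```

Emit:
{"method": "servo_tool", "body": {"commands": [{"hand": 0.38, "dx": 0, "dy": -0.0012, "dz": 0.0003, "spin": 0.02}, {"hand": 0.38, "dx": 0.0001, "dy": -0.0024, "dz": 0.0006, "spin": 0.04}]}}

```text
clock: 26.12
ee_pos: [0.472, 0.0265, 0.3046]
tcp_rot: [1.794, 2.57, 0.013]
ft_force: [9.0, 12.4, 12.0]
opening: 0.0273
gripper_force: 10.6
```

Emit:
{"method": "servo_tool", "body": {"commands": [{"hand": 0.38, "dx": 0, "dy": -0.001, "dz": 0.0002, "spin": 0.0}, {"hand": 0.38, "dx": 0, "dy": -0.002, "dz": 0.0004, "spin": 0.0}]}}

```text
clock: 26.38
ee_pos: [0.4705, 0.0256, 0.3043]
tcp_rot: [1.792, 2.569, 0.014]
ft_force: [11.4, 11.6, 11.5]
opening: 0.0275
gripper_force: 10.4
```

```bash
python3 -c "
from h import *
table();cyl(.006,.03,nose=(20,70))
im,d,c=cam('scene');im2,_,_=cam('top')
a=cv2.resize(im[170:240,270:350,::-1],None,fx=5,fy=5,interpolation=2)
b=cv2.resize(im2[205:265,232:302,::-1],None,fx=5.6,fy=5.84,interpolation=2)
cv2.imwrite('pics/f.png',np.hstack([a,b[:350]]))"
```

```text
h\th [-143 -128 -113  -98  -83  -68  -53  -38  -23   -8    7   22   37   52]
 7.0    -      -      -    24.2/3  27.2/4  27.5/4  29.2/4  29.5/6  31.3/8  32.0/6  33.2/4  34.9/3    -    42.9/7
13.0    -      -    25.2/2  25.0/4  24.6/4  26.5/5  27.8/6  32.0/5  31.8/6  32.1/4  33.3/5  35.0/3  35.5/2  41.3/7
19.0    -      -      -    25.3/3  25.2/2  25.7/4  27.3/5  30.1/7  32.1/4  30.6/6  32.5/4  34.8/2  35.4/2  40.1/3
25.0    -      -      -    25.8/2  26.0/3  26.1/4  28.2/6  27.5/6  30.5/6  32.2/7  34.5/3  33.5/4  35.1/2    -  
31.0    -      -      -    26.1/3  26.7/5  25.8/4  26.9/6  29.3/6  31.5/6  32.0/4  31.9/6  35.1/3    -      -  
37.0    -      -      -    24.8/8  15.6/7  13.5/5  18.5/4  24.4/3  25.6/7  21.5/6  19.6/7  20.7/11  30.3/11    -  
43.0    -      -    20.3/2  19.2/8  13.5/4   9.8/2   9.5/2   8.4/2  10.8/3    -    14.7/2  19.4/11  25.3/7    -  
49.0    -      -    23.5/3  21.3/8  15.2/4  12.4/2  10.5/2    -    10.6/3  11.9/3    -    40.6/20  25.7/11    -  
55.0    -      -    23.3/2  22.2/7  13.9/3  13.7/3   7.9/2   9.8/3    -    12.0/2  15.0/5  41.8/15  26.7/10    -  
61.0    -      -    25.0/5  19.8/5  16.9/3  11.6/3    -    10.6/2   9.4/2  10.1/2  43.5/6  24.2/10  27.2/11    -  
67.0  19.0/2  18.7/5  22.3/3  17.6/7  12.6/3    -     8.1/2    -      -     9.1/3  47.0/5  21.5/7  27.1/8  22.1/6
cyl n 470 off up/right mm [2.  4.9] tilt deg up/right [-1.1  0.7] res mm 1.11
```

View pics/f.png

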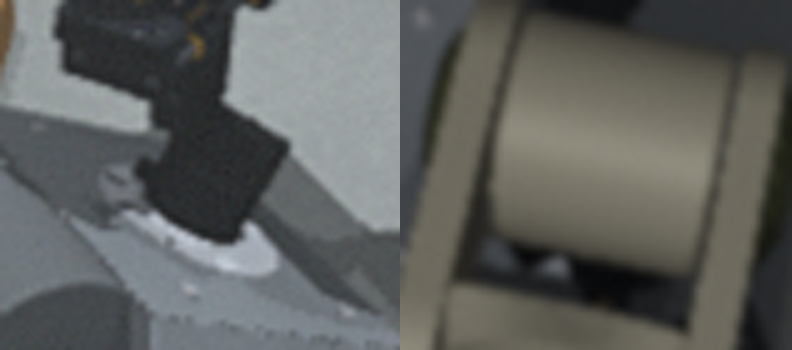

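Emit:
{"method": "servo_tool", "body": {"commands": [{"hand": -0.2, "dx": 0, "dy": 0.004, "dz": -0.001, "spin": 0}, {"hand": -0.2, "dx": 0, "dy": 0.004, "dz": -0.02, "spin": 0}, {"hand": -0.2, "dx": 0, "dy": 0.004, "dz": -0.06, "spin": 0}, {"hand": -0.2, "dx": 0.03, "dy": -0.045, "dz": -0.07, "spin": 0}, {"hand": -0.2, "dx": 0.06, "dy": -0.1, "dz": -0.07, "spin": 0}]}}

```text
clock: 27.3
ee_pos: [0.3527, 0.0465, 0.3721]
tcp_rot: [1.796, 2.577, 0.0]
ft_force: [0.2, -0.1, 1.0]
opening: 0.0528
gripper_force: 0.0
```

Emit:
{"method": "servo_tool", "body": {"commands": [{"hand": -0.2, "dx": 0.02, "dy": -0.04, "dz": 0, "spin": 0}, {"hand": -0.2, "dx": 0.03, "dy": -0.06, "dz": 0, "spin": 0}, {"hand": -0.2, "dx": 0.03, "dy": -0.06, "dz": 0, "spin": 0}]}}

```text
clock: 27.68
ee_pos: [0.2864, 0.0538, 0.3719]
tcp_rot: [1.796, 2.577, 0.0]
ft_force: [-0.1, 0.2, 0.5]
opening: 0.0533
gripper_force: 0.0
```

Run:
```python
from h import *
go((0,0,0))
im,d,c=cam('scene');im2,d2,c2=cam('top');np.savez('end.npz',im=im2,d=d2,ims=im,ds=d)
a=cv2.resize(im[170:240,270:350,::-1],None,fx=5,fy=5,interpolation=2)
b=cv2.resize(im2[205:265,232:302,::-1],None,fx=5.6,fy=5.84,interpolation=2)
cv2.imwrite('pics/g.png',np.clip(np.hstack([a,b[:350]]).astype(int)*1.4,0,255).astype(np.uint8))
P=cloud(d2,c2);n,u=frame(0);l=np.cross(n,u);q=((P-SEAT)@np.c_[u,-l,n]);g=im2.max(2)
k=(np.hypot(q[...,0],q[...,1])<.06)&(q[...,2]>.055)&(q[...,2]<.075)
t=q[k];w,V=np.linalg.eigh(np.cov(t[:,:2].T));print('bar',k.sum(),t.mean(0),np.sqrt(12*w),np.degrees(np.arctan2(V[1,1],V[0,1])),np.percentile(t[:,2],[50,95]))
k=(np.hypot(q[...,0],q[...,1])<.045)&(q[...,2]>.026)&(q[...,2]<.042)&(g<60);t=q[k];print('hub top',k.sum(),t.mean(0),np.median(t[:,2]))
k=(np.hypot(q[...,0],q[...,1])<.05)&(np.hypot(q[...,0],q[...,1])>.034)&(q[...,2]>.004)&(q[...,2]<.02)&(g<70);t=q[k];print('nose',k.sum(),np.degrees(np.arctan2(t[:,1],t[:,0])))
table()
```

```text
d [ 0.0489 -0.2875  0.3718] ee [0.2864 0.0538 0.3719] yaw 110.27 t 27.675 op 0.053334815807069065
bar 209 [0.00256319 0.00202288 0.06588677] [0.02383061 0.06349266] 53.741661355763014 [0.0663702 0.0706288]
hub top 179 [ 0.01277005 -0.00163561  0.03441406] 0.03472660717946495
nose 12 [43.72910354 44.99599791 46.43202446 48.91574951 51.56003866 53.3886027
 48.3287455  50.44657037 54.25765923 54.82350918 58.36860469 56.56745344]
h\th [-143 -128 -113  -98  -83  -68  -53  -38  -23   -8    7   22   37   52]
 7.0    -      -    25.5/2  25.3/3  28.1/2  25.9/6  28.9/5  31.3/9  31.3/5  31.6/6  32.1/7  34.6/3  37.3/3  44.0/4
13.0    -      -    25.7/2  26.1/3  26.7/4  27.3/2  29.5/5  29.8/5  30.6/6  31.8/4  33.6/3  34.5/4  36.8/4  43.4/7
19.0    -      -      -    26.0/3  26.2/4  27.3/4  30.5/5  28.6/6  30.0/6  31.9/5  31.6/3  35.2/4    -    42.4/2
25.0    -      -    26.5/2  26.9/2  25.2/2  27.1/5  27.6/5  29.4/4  31.1/6  33.0/4  34.1/6  34.6/4  35.3/2    -  
31.0    -      -      -    26.2/4  24.9/5  26.1/6  28.3/7  30.0/7  28.6/4  32.0/8  33.1/5  32.5/5    -      -  
37.0    -      -    26.0/2  21.4/7  15.3/4  13.8/5  13.1/3  16.6/5  19.5/5  15.6/9  19.2/4  23.2/12  31.5/9    -  
43.0    -      -    26.5/2  22.4/6  15.8/5    -    11.2/3   8.6/2  11.1/2  12.3/2    -    18.4/7  30.4/6    -  
49.0    -      -      -    21.6/8  14.7/4  13.4/4  10.7/2   9.7/2  11.7/2  13.5/4  15.8/3  23.7/9  30.8/9    -  
55.0    -      -    25.3/3  20.4/9  16.5/2  11.7/3  11.7/2  11.3/2  11.0/2  14.5/3  15.9/4  21.5/7  30.8/9    -  
61.0    -      -    25.8/3  21.1/6  14.3/6  11.9/2    -     8.6/2   9.0/2  12.8/4  16.5/4  20.7/4  29.3/10    -  
67.0  20.4/4  12.6/3  21.9/5  19.1/5    -      -    12.7/2    -      -    10.9/2  11.2/4  16.4/5  29.2/8  23.4/5
```

View pics/g.png

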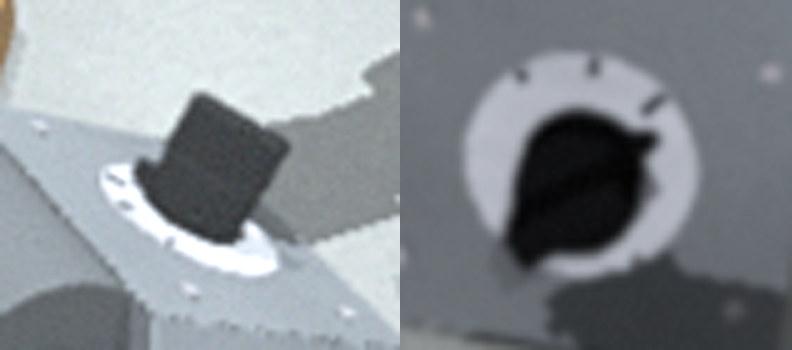

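The knob is home (hub top 34.7 mm, bar top 66 mm), but the bar reads 54°, a bit past the long mark at crop pixel (653,103). I'll measure the marks in the same frame.

Run:
```python
from h import *
t=np.load('top0.npz');c=env.get_calibration('top');g=cv2.cvtColor(t['im'],cv2.COLOR_RGB2GRAY)
n,u=frame(0);l=np.cross(n,u)
v,uu=np.mgrid[205:265,232:302];o,r=rays(c,np.c_[uu.ravel(),v.ravel()]);X=o+r*(((SEAT-o)@n)/(r@n))[:,None]-SEAT
a,b=X@u,-(X@l);rr=np.hypot(a,b);gg=g[205:265,232:302].ravel();az=np.degrees(np.arctan2(b,a))
k=(rr>.032)&(rr<.053)
for lo in range(-75,80,6):
    m=k&(az>=lo)&(az<lo+6);print(lo+3,gg[m].mean().round(),gg[m].min(),end=' | ')
print()
for lo,hi in((-60,-20),(-20,20),(20,65)):
    m=k&(az>lo)&(az<hi);w=np.clip(118-gg[m].astype(float),0,None);print('mark',(w*az[m]).sum()/w.sum(),(w*rr[m]).sum()/w.sum())
# bar angle by image in the end picture, several height windows
e=np.load('end.npz');P=cloud(e['d'],c);q=(P-SEAT)@np.c_[u,-l,n]
for lo,hi in((.058,.072),(.061,.075),(.05,.075)):
    kk=(np.hypot(q[...,0],q[...,1])<.045)&(q[...,2]>lo)&(q[...,2]<hi);s=q[kk];w,V=np.linalg.eigh(np.cov(s[:,:2].T));print('bar',kk.sum(),np.degrees(np.arctan2(V[1,1],V[0,1])))
    rc=cv2.minAreaRect(s[:,:2].astype(np.float32)*1e3);print(rc)
```

```text
-72 133.0 131 | -66 132.0 130 | -60 132.0 130 | -54 131.0 130 | -48 130.0 122 | -42 123.0 82 | -36 123.0 90 | -30 129.0 126 | -24 128.0 124 | -18 127.0 125 | -12 127.0 125 | -6 125.0 118 | 0 111.0 71 | 6 119.0 89 | 12 128.0 126 | 18 128.0 126 | 24 129.0 127 | 30 130.0 128 | 36 114.0 83 | 42 98.0 64 | 48 127.0 109 | 54 133.0 129 | 60 132.0 129 | 66 130.0 128 | 72 129.0 128 | 78 129.0 128 | 
mark -39.94817843002888 0.05111622677379771
mark 0.9752870302502877 0.0492524757408875
mark 40.69883014196616 0.04749745100383541
bar 199 53.49305301927669
((1.1894702911376953, 1.5475807189941406), (63.02901840209961, 24.43413543701172), 52.493038177490234)
bar 186 53.169393624232164
((1.1894702911376953, 1.5475807189941406), (63.02901840209961, 24.43413543701172), 52.493038177490234)
bar 225 53.69044192395766
((1.1894702911376953, 1.5475807189941406), (63.02901840209961, 24.43413543701172), 52.493038177490234)
```

Run:
```python
from h import *
n,x=frame(41);n,u=frame(0);l=np.cross(n,u)
T=SEAT+.059*n+.0018*u-.0018*l+[0,0,.163]
go(T);s=env.get_state();M=R.from_rotvec(s['tcp_rot']).as_matrix()
print(T,'spin',-(np.arctan2(x[1],x[0])-np.arctan2(-M[1,0],-M[0,0])),'n in tool',M.T@n)
```

```text
d [-0.0592  0.1637  0.0707] ee [0.2883 0.0534 0.3719] yaw 110.3 t 27.825 op 0.05273184081916477
[0.46239564 0.05460104 0.3012955 ] spin -0.2826323255600034 n in tool [ 0.23985602 -0.43829378 -0.86623764]
```

Emit:
{"method": "servo_tool", "body": {"commands": [{"hand": -0.2, "dx": -0.02, "dy": 0.055, "dz": 0, "spin": -0.14}, {"hand": -0.2, "dx": -0.04, "dy": 0.11, "dz": 0, "spin": -0.28}, {"hand": -0.2, "dx": -0.0592, "dy": 0.1637, "dz": 0, "spin": -0.2826}, {"hand": -0.2, "dx": -0.0592, "dy": 0.1637, "dz": 0.03, "spin": -0.2826}, {"hand": -0.2, "dx": -0.0592, "dy": 0.1637, "dz": 0.06, "spin": -0.2826}], "force": 8}}

```text
clock: 28.45
ee_pos: [0.4629, 0.0549, 0.31]
tcp_rot: [-1.413, -2.805, 0.0]
ft_force: [0.5, 0.5, -0.2]
opening: 0.053
gripper_force: 0.0
```

Emit:
{"method": "servo_tool", "body": {"commands": [{"hand": 0, "dx": 0, "dy": 0, "dz": 0.008, "spin": 0}, {"hand": 0.3, "dx": 0, "dy": 0, "dz": 0.0105, "spin": 0}, {"hand": 1, "dx": 0, "dy": 0, "dz": 0.0105, "spin": 0}, {"hand": 1, "dx": 0, "dy": 0, "dz": 0.0105, "spin": 0}, {"hand": 1, "dx": 0, "dy": 0, "dz": 0.0105, "spin": 0}], "force": 8}}

```text
clock: 29.08
ee_pos: [0.4615, 0.0549, 0.3019]
tcp_rot: [1.413, 2.804, 0.001]
ft_force: [-0.5, -0.6, 2.9]
opening: 0.0255
gripper_force: 7.7
```

Run:
```python
from h import *
go((.4624,.0546,.3013));s=env.get_state();print(s['ft_force'],s['opening'],s['gripper_force'],s['torque'])
table()
```

```text
d [-0.0008  0.0005  0.0006] ee [0.4615 0.0549 0.3019] yaw 126.53 t 29.075 op 0.025474169343845762
[-0.51741366 -0.64854032  2.88817509] 0.025474169343845762 7.663876319420524 [-0.17776409  0.07199405 -0.07794061]
h\th [-143 -128 -113  -98  -83  -68  -53  -38  -23   -8    7   22   37   52]
 7.0    -      -      -    26.1/4  29.0/3  27.5/4  28.6/7  30.2/5  31.9/7  34.2/6  34.1/3  34.4/4  37.9/6  43.7/3
13.0    -      -      -    26.2/3  27.8/4  27.5/4  29.1/4  28.7/7  31.0/6  31.9/8  33.7/4  35.4/3  38.1/6  42.6/5
19.0    -      -      -      -    26.7/4  28.8/4  27.9/7  29.0/7  31.6/5  33.4/5  33.9/4  35.1/3    -      -  
25.0    -      -      -    26.6/4  26.9/2  27.9/5  29.3/4  29.0/5  31.7/6  31.5/7  33.7/3  34.1/3  35.2/3    -  
31.0    -      -    21.6/2  26.4/5  26.6/6  24.9/6  27.4/7  29.0/5  29.0/9  28.9/9  32.4/10  30.7/6    -      -  
37.0    -      -    24.1/4  20.2/6  13.5/3  14.1/4  18.3/4  10.4/2  11.8/2  11.4/3  16.4/5  25.8/9  28.4/5    -  
43.0    -      -    24.5/6  19.5/4  17.4/4  13.8/2  11.0/2  11.7/2  12.5/2  16.3/3  17.2/4  26.5/7  34.0/5    -  
49.0    -      -    26.0/4  23.1/6  14.9/4  13.5/3    -      -    23.0/3    -      -    27.4/9  32.3/5    -  
55.0    -      -    24.1/4  20.2/5  18.9/3    -    25.1/3  25.8/6  30.9/6    -      -    27.1/3    -      -  
61.0    -      -    26.1/3  22.8/8  15.9/3  13.4/4  29.0/2  29.0/4  31.7/8    -      -      -      -      -  
67.0  22.7/3  16.2/3  22.5/4  20.0/2  13.1/5    -      -    31.4/6  32.4/2    -      -      -      -      -
```

Emit:
{"method": "servo_tool", "body": {"commands": [{"hand": 0, "dx": 0, "dy": 0, "dz": 0, "spin": 0}, {"hand": -0.2, "dx": 0, "dy": 0, "dz": -0.005, "spin": 0}, {"hand": -0.2, "dx": 0, "dy": 0, "dz": -0.06, "spin": 0}, {"hand": -0.2, "dx": 0.04, "dy": -0.04, "dz": -0.07, "spin": 0}, {"hand": -0.2, "dx": 0.08, "dy": -0.08, "dz": -0.07, "spin": 0}]}}

```text
clock: 29.75
ee_pos: [0.3482, 0.0719, 0.372]
tcp_rot: [1.413, 2.804, 0.001]
ft_force: [-0.5, 0.2, 0.1]
opening: 0.0532
gripper_force: 0.0
```

Emit:
{"method": "servo_tool", "body": {"commands": [{"hand": -0.2, "dx": 0.04, "dy": -0.04, "dz": 0, "spin": 0}, {"hand": -0.2, "dx": 0.04, "dy": -0.04, "dz": 0, "spin": 0}]}}

```text
clock: 30.0
ee_pos: [0.2905, 0.0806, 0.3715]
tcp_rot: [1.412, 2.806, 0.0]
ft_force: [1.0, -0.5, 0.2]
opening: 0.0533
gripper_force: 0.0
```

```bash
cat >> h.py <<'E'
def bar():
    im,d,c=cam('top');P=cloud(d,c);n,u=frame(0);l=np.cross(n,u);q=(P-SEAT)@np.c_[u,-l,n]
    k=(np.hypot(q[...,0],q[...,1])<.045)&(q[...,2]>.058)&(q[...,2]<.075);s=q[k];w,V=np.linalg.eigh(np.cov(s[:,:2].T))
    print('bar',k.sum(),np.degrees(np.arctan2(V[1,1],V[0,1])),np.sqrt(12*w),np.median(s,0));print(cv2.minAreaRect(s[:,:2].astype(np.float32)*1e3))
    r=np.hypot(q[...,0],q[...,1]);k=(r<.05)&(r>.034)&(q[...,2]>.004)&(q[...,2]<.02)&(im.max(2)<70);t=q[k];print('nose',k.sum(),np.degrees(np.arctan2(t[:,1],t[:,0])).mean())
E
python3 - <<'E'
from h import *
bar();bar()
n,x=frame(36);n,u=frame(0);l=np.cross(n,u)
go(SEAT+.059*n+.0018*u-.0018*l+[0,0,.163]);s=env.get_state();M=R.from_rotvec(s['tcp_rot']).as_matrix()
print('spin36',-(np.arctan2(x[1],x[0])-np.arctan2(-M[1,0],-M[0,0])))
E
```

```text
bar 196 49.47787116666084 [0.02280013 0.06343855] [0.00204236 0.00119848 0.06591879]
((1.5167160034179688, 1.3218841552734375), (61.878578186035156, 23.139698028564453), 48.712181091308594)
nose 12 57.7799041100071
bar 193 49.83140777263829 [0.02305501 0.06264861] [0.00175808 0.00032872 0.06612751]
((1.6758842468261719, 1.1136112213134766), (62.44948959350586, 23.441688537597656), 48.242401123046875)
nose 13 46.911855336289634
d [-0.1208  0.1203  0.0708] ee [0.2937 0.08   0.3718] yaw 126.54 t 30.1 op 0.0526579524209025
spin36 -0.08848939575252879
```

Emit:
{"method": "servo_tool", "body": {"commands": [{"hand": -0.2, "dx": -0.04, "dy": 0.04, "dz": 0, "spin": -0.07}, {"hand": -0.2, "dx": -0.08, "dy": 0.08, "dz": 0, "spin": -0.14}, {"hand": -0.2, "dx": -0.1208, "dy": 0.1203, "dz": 0, "spin": -0.15}, {"hand": -0.2, "dx": -0.1208, "dy": 0.1203, "dz": 0.03, "spin": -0.15}, {"hand": -0.2, "dx": -0.1208, "dy": 0.1203, "dz": 0.06, "spin": -0.15}], "force": 8}}

```text
clock: 30.72
ee_pos: [0.4639, 0.0541, 0.3097]
tcp_rot: [-1.2, -2.903, -0.0]
ft_force: [-0.2, 0.3, 0.3]
opening: 0.0532
gripper_force: 0.0
```

Emit:
{"method": "servo_tool", "body": {"commands": [{"hand": 0, "dx": 0, "dy": 0, "dz": 0.008, "spin": 0}, {"hand": 0.3, "dx": 0, "dy": 0, "dz": 0.0108, "spin": 0}, {"hand": 1, "dx": 0, "dy": 0, "dz": 0.0108, "spin": 0}, {"hand": 1, "dx": 0, "dy": 0, "dz": 0.0108, "spin": 0}, {"hand": 1, "dx": 0, "dy": 0, "dz": 0.0108, "spin": 0}]}}

```text
clock: 31.35
ee_pos: [0.4622, 0.0545, 0.3011]
tcp_rot: [1.198, 2.902, 0.001]
ft_force: [-0.6, -0.5, 2.4]
opening: 0.0255
gripper_force: 7.5
```

Emit:
{"method": "servo_tool", "body": {"commands": [{"hand": 0, "dx": 0, "dy": 0, "dz": 0, "spin": 0}, {"hand": -0.2, "dx": 0, "dy": 0, "dz": -0.005, "spin": 0}, {"hand": -0.2, "dx": 0, "dy": 0, "dz": -0.06, "spin": 0}, {"hand": -0.2, "dx": 0.05, "dy": -0.033, "dz": -0.07, "spin": 0}, {"hand": -0.2, "dx": 0.1, "dy": -0.066, "dz": -0.07, "spin": 0}]}}

```text
clock: 31.98
ee_pos: [0.3433, 0.0785, 0.3713]
tcp_rot: [1.199, 2.902, 0.001]
ft_force: [0.3, -0.1, 0.2]
opening: 0.0531
gripper_force: 0.0
```

Emit:
{"method": "servo_tool", "body": {"commands": [{"hand": -0.2, "dx": 0.04, "dy": -0.03, "dz": 0, "spin": 0}, {"hand": -0.2, "dx": 0.04, "dy": -0.03, "dz": 0, "spin": 0}]}}

```text
clock: 32.22
ee_pos: [0.2927, 0.0858, 0.3708]
tcp_rot: [1.198, 2.904, 0.0]
ft_force: [1.0, 0.8, 0.2]
opening: 0.0528
gripper_force: 0.0
```

Run:
```python
from h import *
bar();bar()
n,x=frame(30);n,u=frame(0);l=np.cross(n,u)
go(SEAT+.059*n+.0018*u-.0018*l+[0,0,.163]);s=env.get_state();M=R.from_rotvec(s['tcp_rot']).as_matrix()
print('spin30',-(np.arctan2(x[1],x[0])-np.arctan2(-M[1,0],-M[0,0])))
```

```text
bar 191 -139.934593812033 [0.02291597 0.06279245] [0.00198702 0.00100085 0.06611608]
((0.15102195739746094, 0.1745281219482422), (61.93871307373047, 22.643661499023438), 39.82068634033203)
nose 13 45.82675604460518
bar 197 -139.66469395395794 [0.02318813 0.06374301] [0.00252549 0.00065166 0.06647741]
((-0.04582786560058594, -0.12716293334960938), (63.58168411254883, 22.712326049804688), 39.69194793701172)
nose 15 40.010505227930224
d [-0.1397  0.0959  0.0701] ee [0.2956 0.0852 0.371 ] yaw 135.13 t 32.325 op 0.05306276661742037
spin30 -0.04853245303957043
```

```bash
python3 -c "
from workcell import env
print(env.hand_in())"
```

```text
the job is handed in; nothing more can be done
None
```

The knob is pushed fully home on the shaft and was turned clockwise past the long mark, then eased back so its pointer now reads 40° against the mark's 40.7°. I never felt a definite end stop, so I can't confirm that the shaft itself is at its limit. The gripper has let go and is clear, the carton, roll and bottle were never approached, and the job is handed in at about 32 s.

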